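# Line up laser-cut links for marking and trip the cycle

## Robot

A 6-joint arm with a two-finger parallel gripper is mounted at the origin on the work surface. World frame = base frame: x ahead of the robot, y to its left, z up, the work surface at z = 0. Lengths are in mm, angles in degrees, forces in N, time in s.
With the tool pointing down it reaches from about 325 to 775 mm from the base axis. Payload 5.5 kg.
Tool frame: the origin (TCP) lies at the very end of the fingers, on their centre line; the grasp point (between the pads) lies robot.tcp_to_grasp behind it (robot.tcp_to_grasp is the distance from the TCP to the grasp point, in mm); z points along the fingers, y is the line along which they close (so a half turn about z gives the same grasp; the last joint's range is limited). The gripper opens to 85 mm and grips with 20 to 120 N. Pads are 22 mm wide; open, the fingers measure 114 mm over their backs; the gripper's body (76 mm by 85 mm) begins 54 mm behind the grasp point. The pads swing forward as they close: fully open they stand 13 mm farther back than shut.
Start: joints at [-74.467, 5.22, 70.514, -0, 104.267, -3.249], TCP at [193.176, -568.066, 231.275] pointing down, gripper open.
Joint ranges: [-164.24, 164.24], [-49.07, 125.15], [9.68, 141.18], [-86.29, 266.29], [3.28, 154.24], [-151.56, 151.56]. Speed limits (degrees/s): [147.25, 147.25, 172.46, 180, 180, 180].

## Interface

Orientations are given as a 3x3 rotation matrix whose columns are the frame's x, y, z axes.
In Python, from station import robot gives the robot as it stands.
- The arm moves only by the tool servo_tool, never from a script. Its argument "plan" is a list that holds one entry, the list of rows, each a list of 7 numbers: the shift along the tool's x, y, z in cm, then the turn, a rotation vector about the tool's x, y, z in degrees, then the opening, from -1 (shut) to 1 (fully open). A call has 1 to 10 rows; each row is the pose to reach, as a shift and turn from the pose commanded when the call began, along the tool's axes at that moment; what a row does not reach only later rows make up. A row lasts 1/10 s, in which the tool goes at most 50 mm and 8.59 degrees, less where a joint would pass 70% of its speed; a pose out of reach is approached as far as the arm can. A call with a gripper value outside its range is refused whole. The fingers move at their own pace and stop on an object; "newtons" is the grip in N (left out, the last holds). Time passes only in rows, so rows that repeat a pose let the fingers close. It gives the time, the measured TCP pose, the force, the opening and the grip force at its end, in the units of the state.
- robot.get_state(): the state, without advancing time (a new reading comes with each control period).
- robot.camera(name): name is "scene" or "top" or "wrist"; returns the picture (480x640x3 uint8, red, green, blue); there is no depth.
- robot.camera_model(name): a dict with "vfov" (degrees; the focal length in pixels is half the picture's height over the tangent of half this angle, whatever the lens; pixels are square), "cx", "cy" (the principal point, pixels), "R" (3x3) and "t" (3): a world point X has camera coordinates R X + t. Camera axes: x right, y down, z forward; pixel columns grow to the right and rows downward; lengths in mm; the calibration is good to about 2 mm. A picture is of the moment at which its call begins: read the wrist's pose just before it. camera_model takes no time and is no camera call; for the wrist camera it gives the pose at the moment of the call.
- robot.sign_off(): hands the job in; it is judged then, once.
Trained networks look in the newest picture that a camera, given by its name, has taken for a name from the list of things; names that differ only in an ending like _2 or _b are one class to them, and where a whole thing is asked for, a point or a joint stands for the part that bears it (a point fixed in the world has none). Each returns a list of dicts, best first, with "score" (0 to 1); they miss things now and then, are a little off and sometimes report something else, mostly with a low value. They report only what shows in the picture. A call takes as long as a camera call. They do not tell look-alikes from the thing itself.
- robot.recognise(camera, label): "point" ([x, y, z] in mm, in the coordinates of the camera as it stood for that picture, good to about 4 mm: the middle of the surface that is visible of it).
- robot.masks_of(camera, label): "mask" (480x640 bool, what is visible of it).
The state is a dict: "time": time; "qpos": joint angles; "joint_velocities": joint speeds; "effort": joint torques, N m; "tcp_pos": TCP position; "ee_rot": TCP orientation; "ft_force": force on the tool from outside, world axes, zero at the start; "wrist_torque": the same for the moment, N m; "gripper_width": finger opening in mm; "grasp_force": force on a finger pad.
Only numpy, scipy, OpenCV 4.12 (cv2) and the standard library are available. Lean on these libraries where they do the work, as an engineer would, in place of code of your own. Each camera call takes 0.05 s, during which the arm holds its last target. There are 200 camera calls.

## Task

Put the dark steel offcut into the orange scrap bin, line up every aluminium link on the green layout sheet (one per lane, starting with the red lane and skipping none; lying flat, centred on the lane's line, square to the blue fence, with the round head touching it), and push the yellow-headed safety pin fully down through both holes of the interlock clevis, in any order. When all that is in place, push the green trip plunger fully in and let it spring back out. Leave the other things on the bench alone, and if anything gets knocked out of place, put it right.

Things in the scene. Friction and masses are not known exactly. Their poses are not given: they have to be found in the camera images.
- layout: fixed green sheet, 185 (x) x 400 mm (y), with a blue fence bar, 22 mm high, along its far edge; near face at x = +60 mm. Origin at bench height on lane 3's line; x to the fence. Lane lines run along x: lane 1 red at y = +140, lanes 2 to 5 white at +70, 0, -70, -140 mm. A link centred on its line with its head on the fence has its origin at x = 0
- fence (a point): middle of the fence's near face, 11 mm above the sheet
- link1: laser-cut aluminium link, 120 mm long, 10 mm thick, 0.1 kg: round head 44 mm across at the +x end (its centre at x = +38 mm), straight neck 22 mm wide, rounded tail at x = -60 mm. Origin at mid-length on its underside. Starts flat on the bench, head roughly away from the robot. Three to five of the links are there
- link2: laser-cut aluminium link, 120 mm long, 10 mm thick, 0.1 kg: round head 44 mm across at the +x end (its centre at x = +38 mm), straight neck 22 mm wide, rounded tail at x = -60 mm. Origin at mid-length on its underside. Starts flat on the bench, head roughly away from the robot. Three to five of the links are there
- link3: laser-cut aluminium link, 120 mm long, 10 mm thick, 0.1 kg: round head 44 mm across at the +x end (its centre at x = +38 mm), straight neck 22 mm wide, rounded tail at x = -60 mm. Origin at mid-length on its underside. Starts flat on the bench, head roughly away from the robot. Three to five of the links are there
- link4: laser-cut aluminium link, 120 mm long, 10 mm thick, 0.1 kg: round head 44 mm across at the +x end (its centre at x = +38 mm), straight neck 22 mm wide, rounded tail at x = -60 mm. Origin at mid-length on its underside. Starts flat on the bench, head roughly away from the robot. Three to five of the links are there
- link5: laser-cut aluminium link, 120 mm long, 10 mm thick, 0.1 kg: round head 44 mm across at the +x end (its centre at x = +38 mm), straight neck 22 mm wide, rounded tail at x = -60 mm. Origin at mid-length on its underside. Starts flat on the bench, head roughly away from the robot. Three to five of the links are there
- offcut: dark steel offcut strip with a red paint band across its middle, 110 mm (its x) by 24 mm by 12 mm, origin at the centre of its underside; starts lying on the layout sheet
- scrap_bin: orange open scrap bin, outside 150 mm (x) by 130 mm (y) by 40 mm high, walls and floor 4 mm, fixed; origin at the centre of its underside
- pin_rest: wooden block 60 x 60 x 66 mm with an 18 mm hole right through, fixed; origin at the centre of its underside. The pin starts standing in it
- pin: steel safety pin, upright, 0.12 kg: shank 14 mm thick and 62 mm long with tapered tip, collar 36 mm across and 4 mm thick, then a yellow cylindrical head 26 mm across and 38 mm high (66 to 104 mm above the origin). Origin at the centre of the tip, z up along the pin
- clevis: fixed interlock clevis: dark steel lower lug and, 20 mm above it, aluminium upper ear, both 60 x 60 mm with an 18 mm hole, one above the other; grey web on the +x side, level with the top, which is 66 mm above the bench. Origin at bench height on the hole axis. Fully home, collar on the top, the pin's origin is 4 mm above this origin
- clevis_hole (a point): mouth of the clevis's hole, on its axis in the top face
- trip: grey trip switch box 90 (x) x 70 (y) x 90 mm high with a yellow top label, fixed; origin at the centre of its underside; the plunger sticks out of its -x side and is pushed in along the box's +x axis
- plunger_face (a point): centre of the outer face of the green push disc of the plunger (40 mm across, 62 mm above the bench); moves with the plunger
- plunger (a joint): travel of the sprung plunger: 0 when out, 0.030 m when fully in; the spring takes 4 N at the start and 10 N at the end and returns it
- tape_roll: roll of amber adhesive tape, 80 mm across, 24 mm high; a bystander to be left alone; origin at the centre of its underside
- marker: red marker pen, 130 mm long, lying down; a bystander to be left alone; origin at the centre of its underside
- deburrer: deburring hand tool, 170 mm long, lying down; a bystander to be left alone; origin at the centre of its underside
- mug: blue mug, 80 mm across, 90 mm high; a bystander to be left alone; origin at the centre of its underside
- cleaner: white bottle of cleaner, 60 mm across, 170 mm high; a bystander to be left alone; origin at the centre of its underside
Not all that is in view belongs to the job. Several things have the shape of the scrap_bin; the one meant has the colours described above.

How it is judged (in metres and radians):
On the way, in this order (a step that is already met when the one before it is completed fails the run):
1. the offcut is in the bin, all links are lined up in the lanes from the red one on, and the pin is home (x of link1 in the frame of layout between -0.006 and 0.006 m and angle between the x axis of each of link1, link2, link3, link4, link5 and the x axis of layout, either way round below 0.09 rad and x of fence in the frame of link1 above 0.02 m and height (world z) of each of link1, link2, link3, link4, link5 below 0.004 m and angle between each of link1, link2, link3, link4, link5's own z axis and vertical below 0.1 rad and (y of link1 in the frame of layout between 0.133 and 0.147 m or y of link1 in the frame of layout between 0.063 and 0.077 m or y of link1 in the frame of layout between -0.007 and 0.007 m or y of link1 in the frame of layout between -0.077 and -0.063 m or y of link1 in the frame of layout between -0.147 and -0.133 m) and x of link2 in the frame of layout between -0.006 and 0.006 m and x of fence in the frame of link2 above 0.02 m and (y of link2 in the frame of layout between 0.133 and 0.147 m or y of link2 in the frame of layout between 0.063 and 0.077 m or y of link2 in the frame of layout between -0.007 and 0.007 m or y of link2 in the frame of layout between -0.077 and -0.063 m or y of link2 in the frame of layout between -0.147 and -0.133 m) and x of link3 in the frame of layout between -0.006 and 0.006 m and x of fence in the frame of link3 above 0.02 m and (y of link3 in the frame of layout between 0.133 and 0.147 m or y of link3 in the frame of layout between 0.063 and 0.077 m or y of link3 in the frame of layout between -0.007 and 0.007 m or y of link3 in the frame of layout between -0.077 and -0.063 m or y of link3 in the frame of layout between -0.147 and -0.133 m) and x of link4 in the frame of layout between -0.006 and 0.006 m and x of fence in the frame of link4 above 0.02 m and (y of link4 in the frame of layout between 0.133 and 0.147 m or y of link4 in the frame of layout between 0.063 and 0.077 m or y of link4 in the frame of layout between -0.007 and 0.007 m or y of link4 in the frame of layout between -0.077 and -0.063 m or y of link4 in the frame of layout between -0.147 and -0.133 m) and x of link5 in the frame of layout between -0.006 and 0.006 m and x of fence in the frame of link5 above 0.02 m and (y of link5 in the frame of layout between 0.133 and 0.147 m or y of link5 in the frame of layout between 0.063 and 0.077 m or y of link5 in the frame of layout between -0.007 and 0.007 m or y of link5 in the frame of layout between -0.077 and -0.063 m or y of link5 in the frame of layout between -0.147 and -0.133 m) and (y of link1 in the frame of layout between 0.133 and 0.147 m or y of link2 in the frame of layout between 0.133 and 0.147 m or y of link3 in the frame of layout between 0.133 and 0.147 m or y of link4 in the frame of layout between 0.133 and 0.147 m or y of link5 in the frame of layout between 0.133 and 0.147 m) and (y of link1 in the frame of layout between 0.063 and 0.077 m or y of link2 in the frame of layout between 0.063 and 0.077 m or y of link3 in the frame of layout between 0.063 and 0.077 m or y of link4 in the frame of layout between 0.063 and 0.077 m or y of link5 in the frame of layout between 0.063 and 0.077 m) and (y of link1 in the frame of layout between -0.007 and 0.007 m or y of link2 in the frame of layout between -0.007 and 0.007 m or y of link3 in the frame of layout between -0.007 and 0.007 m or y of link4 in the frame of layout between -0.007 and 0.007 m or y of link5 in the frame of layout between -0.007 and 0.007 m) and (y of each of link1, link2, link3, link4, link5 in the frame of layout above -0.12 m or y of link1 in the frame of layout between -0.077 and -0.063 m or y of link2 in the frame of layout between -0.077 and -0.063 m or y of link3 in the frame of layout between -0.077 and -0.063 m or y of link4 in the frame of layout between -0.077 and -0.063 m or y of link5 in the frame of layout between -0.077 and -0.063 m) and x of offcut in the frame of scrap_bin between -0.072 and 0.072 m and y of offcut in the frame of scrap_bin between -0.062 and 0.062 m and height (world z) of offcut below 0.045 m and horizontal distance between pin and clevis_hole below 0.006 m and z of pin in the frame of clevis below 0.01 m and angle between pin's own z axis and vertical below 0.12 rad), for 0.2 s.
2. with all that in place, the plunger is pushed fully in (past 25 of its 30 mm) (all of step 1 and value of joint plunger above 0.025 m), for 0.05 s.
At the end, for the whole second after the job is handed in: Links flat, one per lane from the red lane on, none skipped: within 7 mm of the line, 0.09 rad of square, head within 6 mm of the fence. Offcut in the bin. Pin upright through both clevis holes, collar within 6 mm of the top. Plunger out again (4 mm). All at rest (all of step 1 and linear speed of each of link1, link2, link3, link4, link5, offcut, pin below 0.02 m/s and value of joint plunger below 0.004 m); the robot touches nothing.
It fails at once if a bystander is shifted by more than 40 mm, or the mug or bottle is tipped over (distance of any of tape_roll, marker, deburrer, mug, cleaner from where it was at the start of the episode above 0.04 m or angle between any of mug, cleaner's own z axis and vertical above 0.6 rad).
Of link1, link2, link3, link4, link5 only 3 to 5 are there at a start; the rules pass over those that are not, and their reading is None.
At some moment in a run one of link1, link2, link3, link4, link5 may be knocked a few centimetres aside while the robot is not near it.
It also fails if it takes over 210 s, if anything falls off the work surface, if the arm or the gripper's body presses on something with over 40 N, if the wrist force passes 120 N, or if a joint passes its speed limit or range.

## Working session

There is one attempt and no reset: what is moved stays moved. The work goes in short steps, Python scripts to look and compute and a tool call to move; the robot and the scene stay as the last step left them, time stands still between calls to the robot, and variables do not carry over. Pictures are saved under pics/ and viewed, at most 14 in all, crops included, and the job is handed in when it is done.

Besides the shell and the picture viewer there is one more tool, called after "Call:" as name(argument=value, ...), one argument or row to a line, values as JSON. servo_tool: Moves the arm, as the interface text tells. Its arguments: {"type":"object","properties":{"plan":{"type":"array"},"newtons":{"type":"number"}},"required":["plan"]}

```bash
ls; mkdir -p pics; python3 - <<'E'
from station import robot
import cv2,numpy as np
print(robot.tcp_to_grasp)
s=robot.get_state();print({k:np.round(v,2).tolist() for k,v in s.items()})
for n in("scene","top"):
    im=robot.camera(n);cv2.imwrite(f"pics/{n}0.png",im[:,:,::-1]);m=robot.camera_model(n);print(n,{k:np.round(v,3).tolist() for k,v in m.items()})
m=robot.camera_model("wrist");print(m)
E
```

```text
pics
18.700000000000003
{'time': 0.0, 'qpos': [-74.47, 5.27, 70.58, 0.0, 104.27, -3.25], 'joint_velocities': [0.03, -0.04, -0.07, 0.08, 0.07, -0.03], 'effort': [-0.0, -45.87, -41.8, -0.0, 0.01, -0.0], 'tcp_pos': [193.12, -567.77, 230.12], 'ee_rot': [[0.95, 0.32, -0.0], [0.32, -0.95, 0.0], [0.0, -0.0, -1.0]], 'ft_force': [-0.44, -0.09, 0.51], 'wrist_torque': [-0.0, -0.01, 0.03], 'grasp_force': 0.0, 'gripper_width': 85.66}
scene {'vfov': 47.58, 'cx': 331.911, 'cy': 242.58, 'R': [[-0.626, 0.78, 0.018], [0.517, 0.432, -0.739], [-0.584, -0.453, -0.673]], 't': [259.259, -221.478, 1679.92]}
top {'vfov': 52.718, 'cx': 321.866, 'cy': 242.23, 'R': [[-0.021, -0.999, -0.024], [-0.995, 0.024, -0.098], [0.099, 0.022, -0.995]], 't': [105.155, 500.942, 1266.389]}
{'vfov': 71.95748840672066, 'cx': 312.69083661910275, 'cy': 235.91394780345217, 'R': array([[ 3.22335208e-01, -9.46625230e-01, -8.28807703e-04],
       [-9.04301513e-01, -3.08182202e-01,  2.95402274e-01],
       [-2.79890670e-01, -9.44690615e-02, -9.55372602e-01]]), 't': array([-600.49727683,  -38.22391109,  379.8973004 ])}
```

View pics/top0.png

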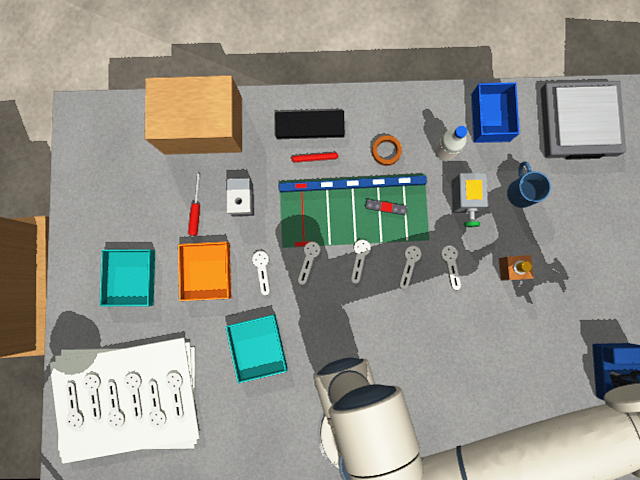

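View pics/scene0.png

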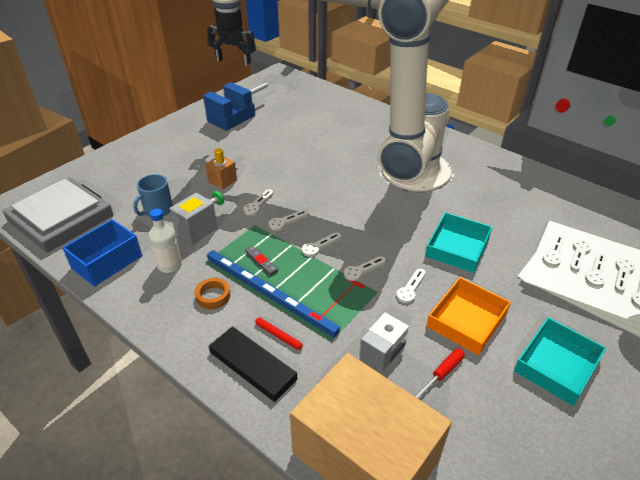

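```bash
cat > h.py <<'E'
import numpy as np,cv2
from station import robot
def mod(n):
    m=robot.camera_model(n);f=240/np.tan(np.radians(m["vfov"]/2))
    return np.array([[f,0,m["cx"]],[0,f,m["cy"]],[0,0,1]]),np.array(m["R"]),np.array(m["t"])
def back(n,uv,z,M=None):
    K,R,t=M or mod(n);uv=np.atleast_2d(np.asarray(uv,float))
    d=np.c_[uv,np.ones(len(uv))]@np.linalg.inv(K).T@R;c=-R.T@t
    return (c+d*((z-c[2])/d[:,2])[:,None])
def proj(n,X,M=None):
    K,R,t=M or mod(n);p=(np.atleast_2d(X)@R.T+t)@K.T;return p[:,:2]/p[:,2:]
def tri(obs):  # [(M,uv)]
    A=[];b=[]
    for (K,R,t),uv in obs:
        d=R.T@np.linalg.inv(K)@[*uv,1];d/=np.linalg.norm(d);P=np.eye(3)-np.outer(d,d);A.append(P);b.append(P@(-R.T@t))
    X=np.linalg.lstsq(np.vstack(A),np.hstack(b),rcond=None);return X[0]
def world(n,p,M=None):
    K,R,t=M or mod(n);return R.T@(np.array(p)-t)
E
python3 - <<'E'
from h import *
for n in("top","scene"):
    robot.camera(n);M=mod(n)
    print(n,"cam",np.round(-M[1].T@M[2]))
    for l in["link1","offcut","layout","scrap_bin","pin","pin_rest","clevis","clevis_hole","trip","plunger_face","tape_roll","mug","cleaner","marker","deburrer"]:
        r=robot.recognise(n,l)
        for d in r[:9]:print(n,l,round(d["score"],2),np.round(world(n,d["point"],M)).tolist())
E
```

```text
top cam [ 376.   66. 1312.]
top link1 0.98 [462.0, 137.0, 11.0]
top link1 0.86 [445.0, -135.0, 9.0]
top link1 0.74 [440.0, -249.0, 12.0]
top link1 0.72 [436.0, 258.0, 8.0]
top link1 0.63 [461.0, -4.0, 7.0]
top offcut 0.57 [593.0, -81.0, 14.0]
top offcut 0.53 [463.0, 136.0, 7.0]
top layout 0.62 [589.0, 12.0, -0.0]
top scrap_bin 0.82 [219.0, 276.0, 4.0]
top scrap_bin 0.74 [433.0, 418.0, 7.0]
top scrap_bin 0.56 [425.0, 626.0, 7.0]
top pin 0.51 [424.0, -400.0, 94.0]
top pin_rest 0.69 [425.0, -386.0, 67.0]
top clevis_hole 0.62 [442.0, -252.0, 8.0]
top clevis_hole 0.58 [624.0, 308.0, 61.0]
top clevis_hole 0.18 [739.0, -241.0, 111.0]
top trip 0.65 [618.0, -288.0, 87.0]
top plunger_face 0.71 [542.0, -293.0, 68.0]
top tape_roll 0.61 [748.0, -87.0, 25.0]
top mug 0.97 [635.0, -454.0, 49.0]
top cleaner 0.74 [738.0, -238.0, 110.0]
top marker 0.67 [425.0, -389.0, 63.0]
top marker 0.59 [737.0, 105.0, 17.0]
top deburrer 0.7 [539.0, -292.0, 69.0]
scene cam [1258.  655.  963.]
scene link1 0.9 [460.0, -7.0, 11.0]
scene link1 0.8 [442.0, -137.0, 13.0]
scene link1 0.77 [459.0, 131.0, 13.0]
scene link1 0.72 [759.0, -231.0, 93.0]
scene link1 0.61 [443.0, -251.0, 15.0]
scene link1 0.55 [443.0, 253.0, 6.0]
scene offcut 0.66 [597.0, -86.0, 16.0]
scene offcut 0.41 [446.0, -134.0, 11.0]
scene layout 0.66 [595.0, 29.0, 2.0]
scene layout 0.33 [443.0, -253.0, 13.0]
scene scrap_bin 0.67 [420.0, 408.0, 9.0]
scene pin 0.69 [430.0, -406.0, 88.0]
scene pin_rest 0.79 [437.0, -386.0, 46.0]
scene clevis 0.75 [645.0, 311.0, 61.0]
scene clevis_hole 0.84 [640.0, 314.0, 62.0]
scene trip 0.77 [631.0, -277.0, 70.0]
scene tape_roll 0.8 [754.0, -86.0, 26.0]
scene tape_roll 0.65 [633.0, -279.0, 72.0]
scene mug 0.89 [636.0, -443.0, 61.0]
scene cleaner 0.88 [757.0, -232.0, 87.0]
scene cleaner 0.62 [629.0, -278.0, 72.0]
scene cleaner 0.55 [429.0, -405.0, 90.0]
scene marker 0.68 [742.0, 108.0, 21.0]
scene deburrer 0.87 [588.0, 441.0, 16.0]
```

```bash
python3 - <<'E'
from h import *
M=mod("top");im=robot.camera("top")
np.save("top.npy",im)
# rectified at z=0: px u = 400-y , v=800-x
q=np.float32([[360,-400],[360,400],[760,-400],[760,400]])
def rect(z):
    s=proj("top",np.c_[q,[z]*4],M).astype(np.float32);d=np.float32([[400-y,760-x] for x,y in q])
    return cv2.warpPerspective(im,cv2.getPerspectiveTransform(s,d),(800,400),flags=cv2.INTER_CUBIC)
cv2.imwrite("pics/rect.png",rect(0)[:,:,::-1])
for l,z in(("link1",10),("offcut",12)):
  for d in robot.masks_of("top",l):
    p=np.argwhere(d["mask"])[:,::-1]
    X=back("top",p,z,M)[:,:2].astype(np.float32);(c,s,a)=cv2.minAreaRect(X)
    print(l,round(d["score"],2),len(p),np.round(c),np.round(s),round(a,1),"mean",np.round(X.mean(0)))
h=cv2.cvtColor(im,cv2.COLOR_RGB2HSV)
g=((h[...,0]>55)&(h[...,0]<85)&(h[...,1]>80)).astype(np.uint8);g[:170]=0;g[250:]=0;g[:,440:]=0
p=np.argwhere(g)[:,::-1];print("sheet",cv2.minAreaRect(back("top",p,0,M)[:,:2].astype(np.float32)))
E
```

```text
link1 0.89 509 [427. 263.] [ 43. 116.] 89.4 mean [433. 258.]
link1 0.63 467 [ 434. -132.] [ 43. 116.] 65.0 mean [ 438. -137.]
link1 0.62 498 [449.  -8.] [ 44. 121.] 82.3 mean [457.  -5.]
link1 0.61 411 [449. 131.] [ 40. 117.] 78.0 mean [455. 133.]
link1 0.57 506 [ 427. -245.] [119.  44.] 3.1 mean [ 433. -249.]
offcut 0.89 372 [596. -81.] [110.  26.] 79.4 mean [596. -81.]
sheet ((592.3496704101562, 6.584136962890625), (184.44265747070312, 398.9157409667969), 1.5228602886199951)
```

View pics/rect.png

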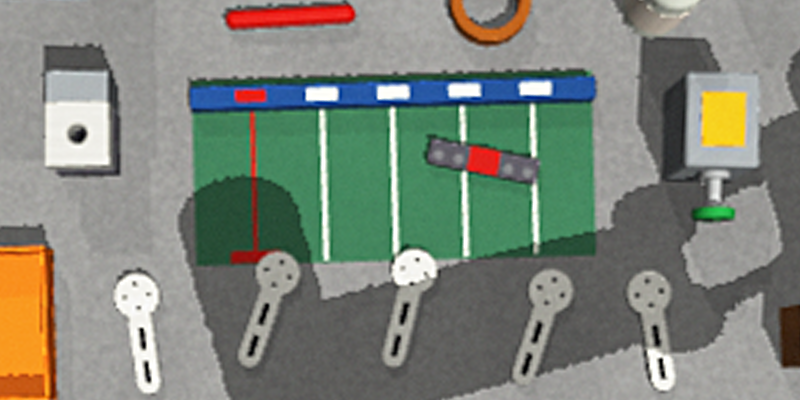

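```bash
cat >> h.py <<'E'
from scipy.spatial.transform import Rotation as Ro
def rel(x,y,z,th,frm=None):
    """shift cm + rotvec deg in tool axes from frm=(x,y,z,th) or measured pose"""
    D=lambda a:np.array([[np.cos(a),np.sin(a),0],[np.sin(a),-np.cos(a),0],[0,0,-1.]])
    if frm: p,R=np.array(frm[:3]),D(np.radians(frm[3]))
    else: s=robot.get_state();p,R=np.array(s["tcp_pos"]),np.array(s["ee_rot"])
    d=R.T@(np.array([x,y,z])-p)/10
    r=Ro.from_matrix(R.T@D(np.radians(th))).as_rotvec(degrees=True)
    print(np.round(d,2).tolist(),np.round(r,1).tolist())
def pose():
    s=robot.get_state();R=np.array(s["ee_rot"]);print("t",round(s["time"],1),"p",np.round(s["tcp_pos"],1),"th",round(np.degrees(np.arctan2(R[1,0],R[0,0])),1),"z",np.round(R[:,2],3),"f",np.round(s["ft_force"],1),"w",round(s["gripper_width"],1),"g",round(s["grasp_force"],1),"q",np.round(s["qpos"],0))
def wide(op): return 2*op/85-1
E
python3 - <<'E'
from h import *
rel(560,-60,230,80)
im=np.load("top.npy");M=mod("top")
h=cv2.cvtColor(im,cv2.COLOR_RGB2HSV)
g=((h[...,0]>8)&(h[...,0]<20)&(h[...,1]>180)&(h[...,2]>100)).astype(np.uint8);g[:220]=0;g[320:]=0;g[:,:170]=0;g[:,240:]=0
p=np.argwhere(g)[:,::-1];print("bin z40",cv2.minAreaRect(back("top",p,40,M)[:,:2].astype(np.float32)))
E
```

```text
[51.09, -36.29, 0.13] [0.0, -0.0, -61.2]
bin z40 ((433.9542541503906, 405.869384765625), (148.88571166992188, 136.28797912597656), 1.6307481527328491)
```

Call:
servo_tool(
  plan=[
    [[51.1,-36.3,0.1,0,0,-61.2,1],[51.1,-36.3,0.1,0,0,-61.2,1],[51.1,-36.3,0.1,0,0,-61.2,1],[51.1,-36.3,0.1,0,0,-61.2,1],[51.1,-36.3,0.1,0,0,-61.2,1],[51.1,-36.3,0.1,0,0,-61.2,1],[51.1,-36.3,0.1,0,0,-61.2,1],[51.1,-36.3,0.1,0,0,-61.2,1],[51.1,-36.3,0.1,0,0,-61.2,1],[51.1,-36.3,0.1,0,0,-61.2,1]],
  ],
)

```text
time: 2.85
tcp_pos: [486.7, -160.8, 230.8]
ee_rot: [[0.174, 0.985, 0.001], [0.985, -0.174, -0.0], [-0.0, 0.001, -1.0]]
ft_force: [1.2, -1.4, -0.3]
gripper_width: 85.5
grasp_force: 0.0
```

```bash
python3 - <<'E'
from h import *
pose();rel(560,-60,230,80)
E
```

```text
t 2.9 p [ 486.7 -160.8  230.8] th 80.0 z [ 0.001 -0.    -1.   ] f [ 1.2 -1.4 -0.3] w 85.5 g 0.0 q [-22.  -8.  84.  -0. 104. -12.]
[11.2, 5.46, 0.08] [0.1, 0.0, -0.0]
```

Call:
servo_tool(
  plan=[
    [[11.2,5.5,0,0,0,0,0.2],[11.2,5.5,0,0,0,0,0.2],[11.2,5.5,0,0,0,0,0.2],[11.2,5.5,0,0,0,0,0.2],[11.2,5.5,0,0,0,0,0.2],[11.2,5.5,0,0,0,0,0.2]],
  ],
)

```text
time: 3.45
tcp_pos: [559.1, -62.9, 230.6]
ee_rot: [[0.175, 0.985, -0.0], [0.985, -0.175, -0.0], [-0.0, 0.0, -1.0]]
ft_force: [-0.3, -0.1, 0.5]
gripper_width: 51.1
grasp_force: 0.0
```

```bash
python3 - <<'E'
from h import *
pose();M=mod("wrist");im=robot.camera("wrist");cv2.imwrite("pics/w1.png",im[:,:,::-1])
print(np.round(-M[1].T@M[2]),np.round(M[1],2).tolist())
for l,z in(("offcut",12),("link1",10)):
  for d in robot.masks_of("wrist",l):
    p=np.argwhere(d["mask"])[:,::-1]
    X=back("wrist",p,z,M)[:,:2].astype(np.float32);(c,s,a)=cv2.minAreaRect(X)
    print(l,round(d["score"],2),len(p),np.round(c,1),np.round(s),round(a,1),"px",p.mean(0).round())
E
```

```text
t 3.5 p [559.1 -62.9 230.6] th 79.9 z [-0. -0. -1.] f [-0.3 -0.1  0.5] w 51.1 g 0.0 q [-10.  -1.  77.  -0. 104.   0.]
[573.  11. 374.] [[0.98, -0.17, -0.0], [-0.17, -0.94, 0.3], [-0.05, -0.29, -0.96]]
offcut 0.8 2177 [595.7 -82.5] [111.  27.] 79.3 px [347. 213.]
link1 0.93 4099 [448.2 126.9] [ 44. 120.] 77.8 px [171.  29.]
link1 0.71 1952 [ 433.1 -132.5] [ 41. 120.] 69.0 px [219. 280.]
link1 0.7 894 [ 464.6 -245.4] [48. 45.] 75.7 px [266. 353.]
link1 0.56 2854 [449.4  -8.5] [ 43. 120.] 79.9 px [210. 170.]
```

View pics/w1.png

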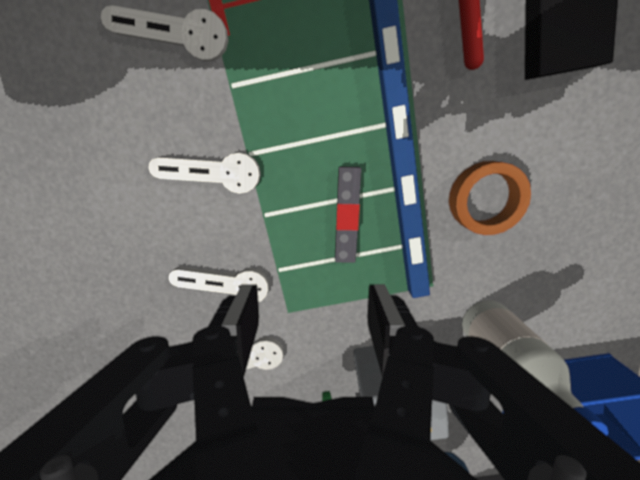

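```bash
python3 - <<'E'
from h import *
rel(596,-82,4,79.4)
M=mod("wrist")
im=cv2.imread("pics/w1.png")[:,:,::-1]
L={2:[(232,86),(375,53)],3:[(253,152),(387,125)],4:[(265,215),(395,189)],5:[(278,270),(402,247)]}
for k,v in L.items():
    X=back("wrist",v,0.5,M);d=X[1]-X[0];print(k,np.round(X[:,:2],1).tolist(),"yaw",np.degrees(np.arctan2(d[1],d[0])).round(2), "y at x=592",(X[0,1]+(592-X[0,0])*d[1]/d[0]).round(1))
# fence near bottom edge: green->blue
h=cv2.cvtColor(np.ascontiguousarray(im),cv2.COLOR_RGB2HSV)
P=[]
for r in range(5,285,4):
    b=np.where((h[r,340:440,0]>100)&(h[r,340:440,0]<125)&(h[r,340:440,1]>130))[0]
    if len(b)>8:P.append((340+b[0]-.5,r))
X=back("wrist",P,0.5,M)[:,:2]
vx,vy,x0,y0=cv2.fitLine(X.astype(np.float32),cv2.DIST_HUBER,0,.01,.01).ravel()
print("fence x at y=6.6",x0+(6.6-y0)*vx/vy,"normal yaw",np.degrees(np.arctan2(-vx*np.sign(vy),abs(vy))))
M2=mod("top");im=np.load("top.npy");h=cv2.cvtColor(im,cv2.COLOR_RGB2HSV)
P=[]
for c in range(288,424,3):
    b=np.where((h[165:205,c,0]>100)&(h[165:205,c,0]<125)&(h[165:205,c,1]>130))[0]
    if len(b)>2:P.append((c,165+b[-1]+.5))
X=back("top",P,0.5,M2)[:,:2]
vx,vy,x0,y0=cv2.fitLine(X.astype(np.float32),cv2.DIST_HUBER,0,.01,.01).ravel()
print("top fence x at y=6.6",x0+(6.6-y0)*vx/vy,"normal yaw",np.degrees(np.arctan2(-vx*np.sign(vy),abs(vy))))
E
```

```text
[-1.21, 3.95, 22.69] [0.0, 0.0, 0.5]
2 [[499.1, 71.5], [648.9, 75.9]] yaw 1.68 y at x=592 74.2
3 [[505.4, 2.8], [653.2, 5.0]] yaw 0.85 y at x=592 4.1
4 [[502.9, -68.9], [654.6, -65.1]] yaw 1.4 y at x=592 -66.7
5 [[503.5, -139.1], [655.7, -136.0]] yaw 1.17 y at x=592 -137.3
fence x at y=6.6 652.1342 normal yaw 1.5510719
top fence x at y=6.6 653.88446 normal yaw 1.4824901
```

Call:
servo_tool(
  newtons=50,
  plan=[
    [[-1.2,3.9,5,0,0,0.5,0.2],[-1.2,3.9,10,0,0,0.5,0.2],[-1.2,3.9,15,0,0,0.5,0.2],[-1.2,3.9,20,0,0,0.5,0.2],[-1.2,3.9,22.6,0,0,0.5,0.2],[-1.2,3.9,22.6,0,0,0.5,0.2],[-1.2,3.9,22.6,0,0,0.5,-1],[-1.2,3.9,22.6,0,0,0.5,-1],[-1.2,3.9,22.6,0,0,0.5,-1],[-1.2,3.9,22.6,0,0,0.5,-1]],
  ],
)

```text
time: 4.6
tcp_pos: [596.3, -81.0, 5.7]
ee_rot: [[0.183, 0.983, 0.002], [0.983, -0.183, -0.001], [-0.0, 0.002, -1.0]]
ft_force: [-0.3, -1.0, 3.5]
gripper_width: 21.6
grasp_force: 50.2
```

```bash
python3 - <<'E'
from h import *
pose();rel(434,407,110,181);rel(434,407,32,181)
E
```

```text
t 4.6 p [596.3 -81.    5.7] th 79.5 z [ 0.002 -0.001 -1.   ] f [-0.3 -1.   3.5] w 21.6 g 50.2 q [-11.  10.  89.  -0.  81.  -0.]
[45.01, -24.87, -10.49] [0.1, 0.1, -101.5]
[45.01, -24.88, -2.69] [0.1, 0.1, -101.5]
```

Call:
servo_tool(
  plan=[
    [[0,0,-5,0,0,0,-1],[0,0,-10.5,0,0,0,-1],[45,-24.9,-10.5,0,0,-101.5,-1],[45,-24.9,-10.5,0,0,-101.5,-1],[45,-24.9,-10.5,0,0,-101.5,-1],[45,-24.9,-10.5,0,0,-101.5,-1],[45,-24.9,-10.5,0,0,-101.5,-1],[45,-24.9,-10.5,0,0,-101.5,-1],[45,-24.9,-10.5,0,0,-101.5,-1],[45,-24.9,-10.5,0,0,-101.5,-1]],
  ],
)

```text
time: 5.6
tcp_pos: [468.2, 300.7, 108.4]
ee_rot: [[-0.854, 0.521, 0.0], [0.521, 0.854, 0.0], [-0.0, 0.0, -1.0]]
ft_force: [0.3, 0.6, -1.7]
gripper_width: 21.6
grasp_force: 49.8
```

```bash
python3 - <<'E'
from h import *
pose();rel(434,407,110,181);rel(434,407,28,181)
E
```

```text
t 5.6 p [468.2 300.7 108.4] th 148.6 z [ 0.  0. -1.] f [ 0.3  0.6 -1.7] w 21.6 g 49.8 q [ 29.  -1.  89.   0.  92. -29.]
[8.46, 7.29, -0.15] [0.0, 0.0, -32.4]
[8.46, 7.29, 8.05] [0.0, 0.0, -32.4]
```

Call:
servo_tool(
  plan=[
    [[8.5,7.3,0,0,0,-32.4,-1],[8.5,7.3,0,0,0,-32.4,-1],[8.5,7.3,0,0,0,-32.4,-1],[8.5,7.3,0,0,0,-32.4,-1],[8.5,7.3,0,0,0,-32.4,-1],[8.5,7.3,4,0,0,-32.4,-1],[8.5,7.3,8,0,0,-32.4,-1],[8.5,7.3,8,0,0,-32.4,-1],[8.5,7.3,8,0,0,-32.4,0.1],[8.5,7.3,8,0,0,-32.4,0.1]],
  ],
)

```text
time: 6.6
tcp_pos: [437.0, 406.6, 31.7]
ee_rot: [[-1.0, -0.01, 0.004], [-0.01, 1.0, 0.003], [-0.004, 0.003, -1.0]]
ft_force: [0.9, 1.4, 0.9]
gripper_width: 47.1
grasp_force: 0.0
```

Call:
servo_tool(
  plan=[
    [[0,0,0,0,0,0,0.1],[0,0,-5,0,0,0,0.1],[0,0,-10,0,0,0,0.1],[0,0,-15,0,0,0,0.1],[0,0,-18,0,0,0,0.1],[0,0,-18,0,0,0,0.1]],
  ],
)

```text
time: 7.2
tcp_pos: [437.4, 407.3, 218.1]
ee_rot: [[-1.0, -0.011, 0.011], [-0.011, 1.0, 0.01], [-0.012, 0.009, -1.0]]
ft_force: [-0.6, -0.4, 0.3]
gripper_width: 47.3
grasp_force: 0.0
```

```bash
python3 - <<'E'
from h import *
pose();M=mod("wrist");im=robot.camera("wrist");cv2.imwrite("pics/w2.png",im[:,:,::-1])
for n in("wrist","top"):
  if n=="top":robot.camera(n)
  for l in("offcut","link1"):
   Mm=M if n=="wrist" else mod(n)
   for d in robot.masks_of(n,l):
    p=np.argwhere(d["mask"])[:,::-1]
    X=back(n,p,10,Mm)[:,:2].astype(np.float32);(c,s,a)=cv2.minAreaRect(X)
    print(n,l,round(d["score"],2),len(p),np.round(c,1),np.round(s),round(a,1))
E
```

```text
t 7.2 p [437.4 407.3 218.1] th -179.4 z [ 0.011  0.01  -1.   ] f [-0.6 -0.4  0.3] w 47.3 g 0.0 q [ 40.   4.  73.   0. 102. -51.]
wrist offcut 0.82 2296 [438.1 403.5] [ 25. 112.] 89.3
wrist link1 0.89 3240 [424.1 260.4] [119.  47.] 1.6
wrist link1 0.78 3070 [447.7 129.8] [ 47. 120.] 78.4
wrist link1 0.55 17861 [585.8 107.2] [189. 205.] 1.2
top offcut 0.87 399 [439.7 407.5] [108.  25.] 0.1
top link1 0.93 480 [ 434.4 -131.6] [ 42. 119.] 65.8
top link1 0.85 530 [ 428.5 -245.9] [121.  44.] 3.7
top link1 0.85 434 [449.2 130.3] [ 42. 118.] 78.0
top link1 0.69 447 [425.7 262.6] [ 43. 118.] 89.4
top link1 0.64 392 [452.7  -7.6] [ 36. 113.] 82.1
```

View pics/w2.png

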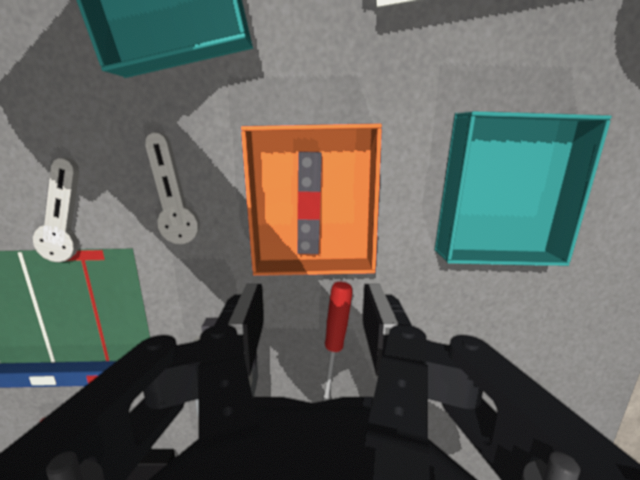

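```bash
cat >> h.py <<'E'
def links(n,label="link1",z=10,M=None,new=True):
    M=M or mod(n)
    if new: robot.camera(n)
    out=[]
    for d in robot.masks_of(n,label):
        p=np.argwhere(d["mask"])[:,::-1];X=back(n,p,z,M)[:,:2]
        c=X.mean(0);w,v=np.linalg.eigh(np.cov((X-c).T));a=v[:,1]
        a=a*np.sign(a[0]) ;s=(X-c)@a;y=(X-c)@[-a[1],a[0]]
        if abs(s.min())<s.max(): pass  # head side heavier -> |min|>max when head at +a
        L=np.ptp(s);o=c+a*(s.max()+s.min())/2
        print(n,round(d["score"],2),"o",np.round(o,1),"ang",round(np.degrees(np.arctan2(a[1],a[0])),1),"L",round(L),"W",round(np.ptp(y)),"head+" if -s.min()>s.max() else "head-")
E
python3 - <<'E'
from h import *
links("top");links("wrist")
E
```

```text
top 0.89 o [449.3 135.1] ang -18.4 L 118 W 44 head+
top 0.72 o [451.8  -3. ] ang -13.3 L 116 W 41 head+
top 0.72 o [ 432.7 -135.5] ang -19.0 L 114 W 41 head+
top 0.63 o [425.8 257.4] ang 8.5 L 116 W 44 head+
top 0.61 o [ 559.4 -309.7] ang -1.0 L 41 W 40 head-
top 0.6 o [ 430.5 -249.8] ang 9.5 L 115 W 42 head+
wrist 0.85 o [447.8 134.4] ang -19.8 L 123 W 49 head+
```

```bash
cat >> h.py <<'E'
def lane(k,gx=-10,adv=0):
    y=[None,140,70,0,-70,-140][k];a=np.radians(1.5);c,s=np.cos(a),np.sin(a)
    lx=gx+adv;return (593+c*lx-s*y, LY0+s*lx+c*y)
LY0=4.7
def pick(ox,oy,phi,gx=-10):
    a=np.radians(phi);return (ox+gx*np.cos(a),oy+gx*np.sin(a))
E
python3 - <<'E'
from h import *
x,y=pick(426,257.4,8.5)
rel(x,y,100,188.5);rel(x,y,2.5,188.5)
A=(x,y,3,188.5)
P=lane(1,adv=-15);Q=lane(1,adv=4)
print(P,Q);rel(*P,60,181.5,A);rel(*P,6,181.5,A);rel(*Q,5,181.5,A)
E
```

```text
[2.06, -14.92, 10.76] [-0.1, -0.1, -7.9]
[2.05, -14.91, 20.51] [-0.1, -0.1, -7.9]
(np.float64(564.3437941125088), np.float64(143.99760178888118)) (np.float64(583.3372832870443), np.float64(144.49496380673077))
[-13.01, -13.26, -5.7] [0.0, 0.0, 7.0]
[-13.01, -13.26, -0.3] [0.0, 0.0, 7.0]
[-14.89, -13.49, -0.2] [0.0, 0.0, 7.0]
```

Call:
servo_tool(
  newtons=30,
  plan=[
    [[2.1,-14.9,0,0,0,-7.9,0.2],[2.1,-14.9,5,0,0,-7.9,0.2],[2.1,-14.9,8,0,0,-7.9,0.2],[2.1,-14.9,10,0,0,-7.9,0.2],[2.1,-14.9,15,0,0,-7.9,0.2],[2.1,-14.9,19,0,0,-7.9,0.2],[2.1,-14.9,20.4,0,0,-7.9,0.2],[2.1,-14.9,20.4,0,0,-7.9,0.2],[2.1,-14.9,20.4,0,0,-7.9,-1],[2.1,-14.9,20.4,0,0,-7.9,-1]],
  ],
)

```text
time: 8.7
tcp_pos: [417.9, 257.5, 7.3]
ee_rot: [[-0.989, -0.149, 0.004], [-0.149, 0.989, 0.002], [-0.004, 0.001, -1.0]]
ft_force: [-0.1, -0.7, 0.3]
gripper_width: 23.1
grasp_force: 0.4
```

Call:
servo_tool(
  plan=[
    [[0,0,0,0,0,0,-1],[0,0,0,0,0,0,-1],[0,0,0,0,0,0,-1]],
  ],
)

```text
time: 9.0
tcp_pos: [417.9, 257.5, 7.4]
ee_rot: [[-0.989, -0.149, 0.005], [-0.149, 0.989, 0.002], [-0.005, 0.002, -1.0]]
ft_force: [0.1, -0.5, 6.0]
gripper_width: 20.4
grasp_force: 29.5
```

```bash
python3 - <<'E'
from h import *
pose()
P=lane(1,adv=-15);Q=lane(1,adv=4)
rel(*P,60,181.5);rel(*P,6,181.5);rel(*Q,6,181.5)
E
```

```text
t 9.0 p [417.9 257.5   7.4] th -171.5 z [ 0.005  0.002 -1.   ] f [ 0.1 -0.5  6. ] w 20.4 g 29.5 q [ 28.  -8. 106.   0.  81. -71.]
[-12.82, -13.39, -5.21] [0.1, 0.3, 7.0]
[-12.79, -13.4, 0.19] [0.1, 0.3, 7.0]
[-14.68, -13.64, 0.19] [0.1, 0.3, 7.0]
```

Call:
servo_tool(
  plan=[
    [[0,0,-5,0,0,0,-1],[-12.8,-13.4,-5.2,0.1,0.3,7,-1],[-12.8,-13.4,-5.2,0.1,0.3,7,-1],[-12.8,-13.4,-5.2,0.1,0.3,7,-1],[-12.8,-13.4,-5.2,0.1,0.3,7,-1],[-12.8,-13.4,-5.2,0.1,0.3,7,-1],[-12.8,-13.4,-5.2,0.1,0.3,7,-1],[-12.8,-13.4,-2,0.1,0.3,7,-1],[-12.8,-13.4,-0.1,0.1,0.3,7,-1],[-12.8,-13.4,-0.1,0.1,0.3,7,-1]],
  ],
)

```text
time: 10.0
tcp_pos: [561.6, 144.1, 4.7]
ee_rot: [[-1.0, -0.028, -0.006], [-0.028, 1.0, -0.002], [0.006, -0.002, -1.0]]
ft_force: [-0.6, 1.5, -0.2]
gripper_width: 20.3
grasp_force: 44.7
```

Call:
servo_tool(
  plan=[
    [[-1,-0.1,0,0,0,0,-1],[-1.5,-0.1,0,0,0,0,-1],[-1.9,-0.1,0,0,0,0,-1],[-1.9,-0.1,0,0,0,0,-1],[-1.9,-0.1,0,0,0,0,-1]],
  ],
)

```text
time: 10.5
tcp_pos: [580.7, 142.7, 4.7]
ee_rot: [[-1.0, -0.027, -0.008], [-0.027, 1.0, -0.002], [0.008, -0.002, -1.0]]
ft_force: [-5.0, 0.8, -1.1]
gripper_width: 20.3
grasp_force: 44.7
```

```bash
python3 - <<'E'
from h import *
pose()
E
```

```text
t 10.5 p [580.7 142.7   4.7] th -178.4 z [-0.008 -0.002 -1.   ] f [-5.   0.8 -1.1] w 20.3 g 44.7 q [ 11.  10.  89.  -0.  82. -81.]
```

Call:
servo_tool(
  plan=[
    [[-0.3,0.1,0,0,0,0,-1],[-0.5,0.1,0,0,0,0,-1],[-0.5,0.1,0,0,0,0,-1]],
  ],
)

```text
time: 10.8
tcp_pos: [580.9, 143.2, 3.5]
ee_rot: [[-0.999, -0.027, -0.02], [-0.027, 1.0, -0.004], [0.02, -0.004, -1.0]]
ft_force: [-21.6, -2.5, 6.3]
gripper_width: 20.3
grasp_force: 45.5
```

```bash
python3 - <<'E'
from h import *
pose();M=mod("wrist");im=robot.camera("wrist");cv2.imwrite("pics/w3.png",im[:,:,::-1])
E
```

```text
t 10.8 p [580.9 143.2   3.5] th -178.5 z [-0.02  -0.004 -1.   ] f [-21.6  -2.5   6.3] w 20.3 g 45.5 q [ 11.  10.  88.  -0.  83. -81.]
```

View pics/w3.png

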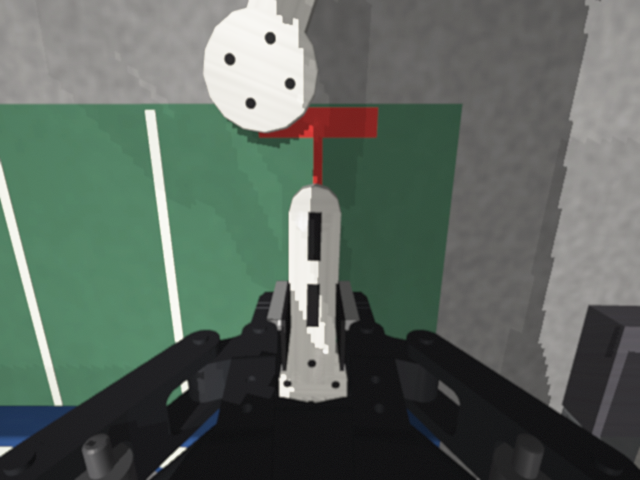

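Call:
servo_tool(
  newtons=30,
  plan=[
    [[0,0,0,0,0,0,0],[0,0,0,0,0,0,0],[0,0,0,0,0,0,0],[0,0,-4,0,0,0,0],[3,0,-8,0,0,0,0],[7,0,-12,0,0,0,0.2],[7,0,-12,0,0,0,0.2]],
  ],
)

```text
time: 11.55
tcp_pos: [518.0, 142.7, 132.9]
ee_rot: [[-1.0, -0.027, 0.005], [-0.027, 1.0, 0.0], [-0.005, 0.0, -1.0]]
ft_force: [1.7, 0.3, 0.1]
gripper_width: 51.4
grasp_force: 0.0
```

```bash
python3 - <<'E'
from h import *
pose()
links("top");links("wrist")
x,y=pick(449,134.8,-19)
rel(x,y,100,161);rel(x,y,4,161)
E
```

```text
t 11.6 p [518.  142.7 132.9] th -178.4 z [ 0.005  0.    -1.   ] f [1.7 0.3 0.1] w 51.4 g 0.0 q [ 12.  -5.  90.  -0.  94. -80.]
top 0.94 o [ 429.  -250.3] ang 9.5 L 118 W 44 head+
top 0.71 o [448.7 134.8] ang -19.0 L 117 W 39 head+
top 0.68 o [450.7  -2.9] ang -13.5 L 118 W 42 head+
top 0.68 o [ 433.9 -135.9] ang -19.5 L 113 W 42 head+
wrist 0.95 o [585.2 142.2] ang 0.7 L 123 W 43 head+
wrist 0.88 o [449.8  -5. ] ang -14.3 L 120 W 47 head+
wrist 0.7 o [468.3 391.3] ang 10.3 L 53 W 16 head+
wrist 0.62 o [448.  131.9] ang -19.0 L 119 W 43 head+
[7.79, -0.17, 2.52] [-0.2, -0.3, 20.5]
[7.74, -0.15, 12.12] [-0.2, -0.3, 20.5]
```

Call:
servo_tool(
  newtons=30,
  plan=[
    [[7.8,-0.2,2.5,-0.2,-0.3,20.5,0.2],[7.8,-0.2,2.5,-0.2,-0.3,20.5,0.2],[7.8,-0.2,5,-0.2,-0.3,20.5,0.2],[7.8,-0.2,9,-0.2,-0.3,20.5,0.2],[7.8,-0.2,11.5,-0.2,-0.3,20.5,0.2],[7.8,-0.2,12.1,-0.2,-0.3,20.5,0.2],[7.8,-0.2,12.1,-0.2,-0.3,20.5,0.2],[7.8,-0.2,12.1,-0.2,-0.3,20.5,-1],[7.8,-0.2,12.1,-0.2,-0.3,20.5,-1],[7.8,-0.2,12.1,-0.2,-0.3,20.5,-1]],
  ],
)

```text
time: 12.75
tcp_pos: [440.0, 137.9, 6.9]
ee_rot: [[-0.946, 0.325, 0.004], [0.325, 0.946, 0.001], [-0.003, 0.002, -1.0]]
ft_force: [0.1, -0.1, 3.6]
gripper_width: 20.6
grasp_force: 29.5
```

Call:
servo_tool(
  plan=[
    [[0,0,0,0,0,0,-1],[0,0,0,0,0,0,-1]],
  ],
)

```text
time: 12.95
tcp_pos: [440.0, 137.9, 6.8]
ee_rot: [[-0.946, 0.325, 0.004], [0.325, 0.946, 0.001], [-0.004, 0.002, -1.0]]
ft_force: [-0.4, -0.7, 6.0]
gripper_width: 20.1
grasp_force: 29.9
```

```bash
python3 - <<'E'
from h import *
pose()
P=lane(2,adv=-15);rel(*P,60,181.5);rel(*P,6,181.5);rel(*P,6,181.5,(*P,6,181.5));rel(*lane(2,adv=8),6,181.5,(*P,6,181.5))
E
```

```text
t 12.9 p [440.  137.9   6.8] th 161.0 z [ 0.004  0.001 -1.   ] f [-0.4 -0.7  6. ] w 20.1 g 29.9 q [ 13. -13. 111.   0.  82. -58.]
[-14.02, -1.92, -5.28] [0.1, 0.2, -20.5]
[-14.01, -1.94, 0.12] [0.1, 0.2, -20.5]
[0.0, 0.0, 0.0] [0.0, 0.0, 0.0]
[-2.3, 0.0, 0.0] [0.0, 0.0, 0.0]
```

Call:
servo_tool(
  plan=[
    [[0,0,-5,0,0,0,-1],[-14,-1.9,-5.2,0.1,0.2,-20.5,-1],[-14,-1.9,-5.2,0.1,0.2,-20.5,-1],[-14,-1.9,-5.2,0.1,0.2,-20.5,-1],[-14,-1.9,-5.2,0.1,0.2,-20.5,-1],[-14,-1.9,-5.2,0.1,0.2,-20.5,-1],[-14,-1.9,-2,0.1,0.2,-20.5,-1],[-14,-1.9,-0.1,0.1,0.2,-20.5,-1],[-14,-1.9,-0.1,0.1,0.2,-20.5,-1],[-14,-1.9,-0.1,0.1,0.2,-20.5,-1]],
  ],
)

```text
time: 13.95
tcp_pos: [563.9, 74.9, 6.2]
ee_rot: [[-1.0, -0.028, -0.004], [-0.028, 1.0, -0.0], [0.004, -0.0, -1.0]]
ft_force: [-0.4, -0.3, -0.4]
gripper_width: 20.4
grasp_force: 39.2
```

Call:
servo_tool(
  plan=[
    [[-1,0,0,0,0,0,-1],[-1.6,0,0,0,0,0,-1],[-2,0,0,0,0,0,-1],[-2.4,0,0,0,0,0,-1],[-2.4,0,0,0,0,0,-1]],
  ],
)

```text
time: 14.45
tcp_pos: [583.9, 74.9, 4.4]
ee_rot: [[-0.999, -0.027, -0.017], [-0.027, 1.0, -0.001], [0.017, -0.001, -1.0]]
ft_force: [-20.9, -0.6, 5.6]
gripper_width: 20.1
grasp_force: 41.4
```

```bash
python3 - <<'E'
from h import *
pose()
E
```

```text
t 14.4 p [583.9  74.9   4.4] th -178.5 z [-0.017 -0.001 -1.   ] f [-20.9  -0.6   5.6] w 20.1 g 41.4 q [  4.   9.  90.  -0.  82. -88.]
```

Call:
servo_tool(
  newtons=30,
  plan=[
    [[0,0,0,0,0,0,0],[0,0,0,0,0,0,0],[0,0,0,0,0,0,0],[0,0,-4,0,0,0,0],[3,-1,-8,0,0,5,0],[7,-3,-9,0,0,10,0.2],[11,-6,-10,0,0,15,0.2],[14,-8,-10,0,0,15,0.2],[14,-8,-10,0,0,15,0.2]],
  ],
)

```text
time: 15.35
tcp_pos: [449.6, -10.7, 107.6]
ee_rot: [[-0.972, 0.235, -0.001], [0.235, 0.972, -0.002], [0.001, -0.002, -1.0]]
ft_force: [0.1, 0.5, -0.0]
gripper_width: 51.1
grasp_force: 0.0
```

```bash
python3 - <<'E'
from h import *
pose()
links("top")
x,y=pick(450.7,-3.5,-13.7)
rel(x,y,4.5,166.3)
E
```

```text
t 15.3 p [449.6 -10.7 107.6] th 166.4 z [-0.001 -0.002 -1.   ] f [ 0.1  0.5 -0. ] w 51.1 g 0.0 q [ -6. -18. 104.  -0.  93. -82.]
top 0.76 o [ 428.3 -250.6] ang 8.9 L 116 W 41 head+
top 0.57 o [590.   77.2] ang 1.6 L 116 W 41 head+
top 0.55 o [586.2 145. ] ang 0.9 L 121 W 39 head+
top 0.55 o [ 446.  -151.2] ang -26.2 L 70 W 16 head+
[1.24, 0.54, 10.29] [-0.0, -0.0, 0.2]
```

Call:
servo_tool(
  newtons=30,
  plan=[
    [[1.2,0.5,2,0,0,0,0.2],[1.2,0.5,5,0,0,0,0.2],[1.2,0.5,9,0,0,0,0.2],[1.2,0.5,10.2,0,0,0,0.2],[1.2,0.5,10.2,0,0,0,0.2],[1.2,0.5,10.2,0,0,0,-1],[1.2,0.5,10.2,0,0,0,-1],[1.2,0.5,10.2,0,0,0,-1],[1.2,0.5,10.2,0,0,0,-1],[1.2,0.5,10.2,0,0,0,-1]],
  ],
)

```text
time: 16.45
tcp_pos: [442.4, -1.4, 6.9]
ee_rot: [[-0.972, 0.233, 0.002], [0.233, 0.972, -0.001], [-0.002, -0.001, -1.0]]
ft_force: [0.7, 1.1, 5.9]
gripper_width: 20.8
grasp_force: 29.7
```

```bash
python3 - <<'E'
from h import *
pose()
P=lane(3,adv=-15);rel(*P,60,181.5);rel(*P,6,181.5)
E
```

```text
t 16.4 p [442.4  -1.4   6.9] th 166.5 z [ 0.002 -0.001 -1.   ] f [0.7 1.1 5.9] w 20.8 g 29.7 q [ -5. -16. 113.  -0.  82. -81.]
[-12.1, 3.45, -5.29] [-0.0, 0.1, -15.0]
[-12.09, 3.45, 0.11] [-0.0, 0.1, -15.0]
```

Call:
servo_tool(
  plan=[
    [[0,0,-5,0,0,0,-1],[-12.1,3.4,-5.2,0,0.1,-15,-1],[-12.1,3.4,-5.2,0,0.1,-15,-1],[-12.1,3.4,-5.2,0,0.1,-15,-1],[-12.1,3.4,-5.2,0,0.1,-15,-1],[-12.1,3.4,-5.2,0,0.1,-15,-1],[-12.1,3.4,-2,0,0.1,-15,-1],[-12.1,3.4,-0.1,0,0.1,-15,-1],[-12.1,3.4,-0.1,0,0.1,-15,-1],[-12.1,3.4,-0.1,0,0.1,-15,-1]],
  ],
)

```text
time: 17.45
tcp_pos: [565.1, 3.6, 5.3]
ee_rot: [[-1.0, -0.027, -0.005], [-0.027, 1.0, -0.001], [0.005, -0.0, -1.0]]
ft_force: [0.3, -0.6, -1.5]
gripper_width: 20.4
grasp_force: 40.9
```

Call:
servo_tool(
  plan=[
    [[-1,0,0,0,0,0,-1],[-1.6,0,0,0,0,0,-1],[-2,0,0,0,0,0,-1],[-2.4,0,0,0,0,0,-1],[-2.4,0,0,0,0,0,-1]],
  ],
)

```text
time: 17.95
tcp_pos: [585.3, 4.1, 3.7]
ee_rot: [[-0.999, -0.027, -0.019], [-0.027, 1.0, -0.001], [0.019, -0.0, -1.0]]
ft_force: [-19.7, -1.1, 8.1]
gripper_width: 21.1
grasp_force: 42.9
```

```bash
python3 - <<'E'
from h import *
pose()
x,y=pick(433.5,-136.3,-19.5);s=robot.get_state()["tcp_pos"]
rel(x,y,115,160.5,(*s,181.5))
E
```

```text
t 17.9 p [585.3   4.1   3.7] th -178.5 z [-0.019 -0.001 -1.   ] f [-19.7  -1.1   8.1] w 21.1 g 42.9 q [ -3.   8.  91.  -0.  82. -94.]
[16.48, -13.28, -11.13] [0.0, 0.0, 21.0]
```

Call:
servo_tool(
  newtons=30,
  plan=[
    [[0,0,0,0,0,0,0],[0,0,0,0,0,0,0],[0,0,0,0,0,0,0],[0,0,-4,0,0,0,0],[3,-2,-8,0,0,7,0],[7,-5,-10,0,0,14,0.2],[11,-9,-11.1,0,0,21,0.2],[16.5,-13.3,-11.1,0,0,21,0.2],[16.5,-13.3,-11.1,0,0,21,0.2],[16.5,-13.3,-11.1,0,0,21,0.2]],
  ],
)

```text
time: 18.95
tcp_pos: [427.7, -135.5, 118.1]
ee_rot: [[-0.941, 0.337, -0.003], [0.337, 0.941, -0.003], [0.002, -0.003, -1.0]]
ft_force: [0.3, -0.6, 0.1]
gripper_width: 51.1
grasp_force: 0.0
```

```bash
python3 - <<'E'
from h import *
pose()
links("wrist");links("top")
x,y=pick(433.5,-136.3,-19.5)
rel(x,y,4.5,160.5)
E
```

```text
t 18.9 p [ 427.7 -135.5  118.1] th 160.3 z [-0.003 -0.003 -1.   ] f [ 0.3 -0.6  0.1] w 51.1 g 0.0 q [-22. -18. 104.  -0.  95. -92.]
wrist 0.95 o [ 422.  -254.1] ang 7.2 L 109 W 46 head+
wrist 0.87 o [ 429.8 -138.8] ang -18.2 L 119 W 43 head+
wrist 0.86 o [584.2   5.3] ang 9.2 L 119 W 32 head-
wrist 0.83 o [585.   71.4] ang 2.5 L 125 W 48 head+
wrist 0.53 o [ 439.5 -415.1] ang -45.3 L 126 W 62 head-
wrist 0.4 o [719.3 -65.7] ang 33.3 L 43 W 15 head+
top 0.86 o [590.9   6.7] ang 1.7 L 116 W 41 head+
top 0.86 o [590.   77.2] ang 1.3 L 116 W 41 head+
top 0.67 o [587.5 145.1] ang 0.0 L 118 W 38 head+
[0.52, -0.22, 11.26] [-0.1, -0.2, 0.1]
```

Call:
servo_tool(
  newtons=30,
  plan=[
    [[0.6,-0.2,3,0,0,0,0.2],[0.6,-0.2,7,0,0,0,0.2],[0.6,-0.2,10,0,0,0,0.2],[0.6,-0.2,11.2,0,0,0,0.2],[0.6,-0.2,11.2,0,0,0,0.2],[0.6,-0.2,11.2,0,0,0,-1],[0.6,-0.2,11.2,0,0,0,-1],[0.6,-0.2,11.2,0,0,0,-1],[0.6,-0.2,11.2,0,0,0,-1],[0.6,-0.2,11.2,0,0,0,-1]],
  ],
)

```text
time: 20.15
tcp_pos: [424.0, -133.4, 7.1]
ee_rot: [[-0.943, 0.333, -0.001], [0.333, 0.943, -0.002], [0.0, -0.002, -1.0]]
ft_force: [0.1, -0.0, 6.9]
gripper_width: 20.4
grasp_force: 29.7
```

```bash
python3 - <<'E'
from h import *
pose()
P=lane(4,adv=-15);rel(*P,60,181.5);rel(*P,6,181.5)
E
```

```text
t 20.1 p [ 424.  -133.4    7.1] th 160.5 z [-0.001 -0.002 -1.   ] f [ 0.1 -0.   6.9] w 20.4 g 29.7 q [-22. -15. 113.  -0.  83. -92.]
[-11.5, 11.22, -5.31] [-0.1, -0.0, -21.0]
[-11.5, 11.23, 0.09] [-0.1, -0.0, -21.0]
```

Call:
servo_tool(
  plan=[
    [[0,0,-5,0,0,0,-1],[-11.5,11.2,-5.2,0,0,-21,-1],[-11.5,11.2,-5.2,0,0,-21,-1],[-11.5,11.2,-5.2,0,0,-21,-1],[-11.5,11.2,-5.2,0,0,-21,-1],[-11.5,11.2,-5.2,0,0,-21,-1],[-11.5,11.2,-2,0,0,-21,-1],[-11.5,11.2,-0.1,0,0,-21,-1],[-11.5,11.2,-0.1,0,0,-21,-1],[-11.5,11.2,-0.1,0,0,-21,-1]],
  ],
)

```text
time: 21.15
tcp_pos: [567.2, -66.5, 5.5]
ee_rot: [[-1.0, -0.025, -0.005], [-0.025, 1.0, -0.001], [0.005, -0.001, -1.0]]
ft_force: [-1.0, 0.6, -0.9]
gripper_width: 20.6
grasp_force: 41.7
```

Call:
servo_tool(
  plan=[
    [[-1,0,0,0,0,0,-1],[-1.6,0,0,0,0,0,-1],[-2,0,0,0,0,0,-1],[-2.4,0,0,0,0,0,-1],[-2.4,0,0,0,0,0,-1]],
  ],
)

```text
time: 21.65
tcp_pos: [587.3, -65.6, 3.9]
ee_rot: [[-0.999, -0.026, -0.019], [-0.026, 1.0, -0.001], [0.019, -0.0, -1.0]]
ft_force: [-22.0, -0.8, 9.7]
gripper_width: 20.7
grasp_force: 43.6
```

```bash
python3 - <<'E'
from h import *
pose()
x,y=pick(429,-250.3,9.3);s=robot.get_state()["tcp_pos"]
rel(x,y,115,189.3,(*s,181.5))
E
```

```text
t 21.6 p [587.3 -65.6   3.9] th -178.5 z [-0.019 -0.001 -1.   ] f [-22.   -0.8   9.7] w 20.7 g 43.6 q [ -10.    9.   90.   -0.   82. -101.]
[17.3, -18.19, -11.11] [0.0, 0.0, -7.8]
```

Call:
servo_tool(
  newtons=30,
  plan=[
    [[0,0,0,0,0,0,0],[0,0,0,0,0,0,0],[0,0,0,0,0,0,0],[0,0,-4,0,0,0,0],[4,-1,-8,0,0,-4,0],[8,-4,-11,0,0,-8,0.2],[11,-8,-11.1,0,0,-8,0.2],[14,-12,-11.1,0,0,-8,0.2],[17.3,-18.2,-11.1,0,0,-8,0.2],[17.3,-18.2,-11.1,0,0,-8,0.2]],
  ],
)

```text
time: 22.65
tcp_pos: [423.5, -254.0, 118.0]
ee_rot: [[-0.986, -0.164, -0.003], [-0.164, 0.986, -0.003], [0.004, -0.002, -1.0]]
ft_force: [-0.2, 0.6, 0.1]
gripper_width: 51.3
grasp_force: 0.0
```

```bash
python3 - <<'E'
from h import *
pose()
links("top")
x,y=pick(429,-250.3,9.3)
rel(x,y,4.5,189.3)
E
```

```text
t 22.6 p [ 423.5 -254.   118. ] th -170.5 z [-0.003 -0.003 -1.   ] f [-0.2  0.6  0.1] w 51.3 g 0.0 q [ -35.  -11.   98.   -0.   93. -134.]
top 0.9 o [592.6  76.9] ang 0.5 L 116 W 39 head+
top 0.82 o [592.3   6.8] ang 0.9 L 108 W 36 head+
top 0.79 o [586.2 145.1] ang 0.9 L 121 W 39 head+
top 0.77 o [ 433.5 -248.4] ang 7.3 L 108 W 42 head+
top 0.69 o [593.3 -62.8] ang 0.8 L 113 W 41 head+
[0.3, 0.39, 11.32] [-0.1, -0.3, -0.1]
```

Call:
servo_tool(
  newtons=30,
  plan=[
    [[0.3,0.4,3,0,0,0,0.2],[0.3,0.4,7,0,0,0,0.2],[0.3,0.4,10,0,0,0,0.2],[0.3,0.4,11.2,0,0,0,0.2],[0.3,0.4,11.2,0,0,0,0.2],[0.3,0.4,11.2,0,0,0,-1],[0.3,0.4,11.2,0,0,0,-1],[0.3,0.4,11.2,0,0,0,-1],[0.3,0.4,11.2,0,0,0,-1],[0.3,0.4,11.2,0,0,0,-1]],
  ],
)

```text
time: 23.75
tcp_pos: [422.1, -249.1, 7.5]
ee_rot: [[-0.986, -0.166, -0.001], [-0.166, 0.986, -0.003], [0.001, -0.003, -1.0]]
ft_force: [-0.8, 0.1, 5.8]
gripper_width: 20.4
grasp_force: 29.6
```

```bash
python3 - <<'E'
from h import *
pose()
P=lane(5,adv=-15);rel(*P,60,181.5);rel(*P,6,181.5)
E
```

```text
t 23.8 p [ 422.1 -249.1    7.5] th -170.5 z [-0.001 -0.003 -1.   ] f [-0.8  0.1  5.8] w 20.4 g 29.6 q [ -34.   -8.  106.   -0.   81. -134.]
[-16.62, 8.67, -5.29] [-0.2, -0.1, 8.0]
[-16.63, 8.69, 0.11] [-0.2, -0.1, 8.0]
```

Call:
servo_tool(
  plan=[
    [[0,0,-5,0,0,0,-1],[-16.6,8.7,-5.2,0,0,8,-1],[-16.6,8.7,-5.2,0,0,8,-1],[-16.6,8.7,-5.2,0,0,8,-1],[-16.6,8.7,-5.2,0,0,8,-1],[-16.6,8.7,-5.2,0,0,8,-1],[-16.6,8.7,-2,0,0,8,-1],[-16.6,8.7,-0.1,0,0,8,-1],[-16.6,8.7,-0.1,0,0,8,-1],[-16.6,8.7,-0.1,0,0,8,-1]],
  ],
)

```text
time: 24.75
tcp_pos: [569.4, -135.2, 5.2]
ee_rot: [[-1.0, -0.026, -0.005], [-0.026, 1.0, -0.001], [0.005, -0.0, -1.0]]
ft_force: [0.8, 0.3, -0.2]
gripper_width: 20.3
grasp_force: 46.6
```

Call:
servo_tool(
  plan=[
    [[-1,0,0,0,0,0,-1],[-1.6,0,0,0,0,0,-1],[-2,0,0,0,0,0,-1],[-2.4,0,0,0,0,0,-1],[-2.4,0,0,0,0,0,-1]],
  ],
)

```text
time: 25.25
tcp_pos: [590.1, -134.7, 3.9]
ee_rot: [[-1.0, -0.026, -0.016], [-0.026, 1.0, -0.001], [0.016, -0.0, -1.0]]
ft_force: [-15.8, -1.2, 5.0]
gripper_width: 20.5
grasp_force: 47.3
```

```bash
python3 - <<'E'
from h import *
pose()
E
```

```text
t 25.2 p [ 590.1 -134.7    3.9] th -178.5 z [-0.016 -0.001 -1.   ] f [-15.8  -1.2   5. ] w 20.5 g 47.3 q [ -16.   11.   87.   -0.   82. -107.]
```

Call:
servo_tool(
  plan=[
    [[0,0,0,0,0,0,0],[0,0,0,0,0,0,0],[0,0,0,0,0,0,0],[0,0,-5,0,0,0,0],[0,0,-10,0,0,0,0],[4,3,-15,0,0,0,0],[7,7,-20,0,0,0,0],[7,12,-26,0,0,0,0],[7,14,-26,0,0,0,0],[7,14,-26,0,0,0,0]],
  ],
)

```text
time: 26.25
tcp_pos: [521.4, 6.1, 269.8]
ee_rot: [[-1.0, -0.028, 0.001], [-0.028, 1.0, -0.0], [-0.001, -0.0, -1.0]]
ft_force: [0.5, 0.3, -0.5]
gripper_width: 42.8
grasp_force: 0.0
```

```bash
python3 - <<'E'
from h import *
pose();robot.camera("wrist");pose();M=mod("wrist");im=robot.camera("wrist");cv2.imwrite("pics/w4.png",im[:,:,::-1])
print(M[1].tolist(),M[2].tolist())
links("wrist",M=M,new=False);links("top")
E
```

```text
t 26.2 p [521.4   6.1 269.8] th -178.4 z [ 0.001 -0.    -1.   ] f [ 0.5  0.3 -0.5] w 42.8 g 0.0 q [ -3.  -6.  78.   0. 108. -95.]
t 26.3 p [521.6   8.6 272.6] th -178.2 z [ 0.005  0.002 -1.   ] f [-1.   2.4  2.6] w 42.7 g 0.0 q [ -3.  -6.  78.   0. 108. -95.]
[[-0.03109953300343594, 0.9995162808683261, 0.00015272890749034899], [0.9538925168589311, 0.029634329142639984, 0.29868189234836623], [0.29853288818403834, 0.009434554330579756, -0.9543527145961713]] [8.281118462332694, -550.4631816214016, 263.34080286748633]
wrist 0.98 o [585.1 140.3] ang 1.0 L 120 W 44 head+
wrist 0.89 o [589.4   3.1] ang 1.1 L 120 W 41 head+
wrist 0.62 o [587.1  72.9] ang 0.5 L 117 W 43 head+
wrist 0.59 o [ 593.  -134.9] ang 0.9 L 121 W 44 head+
wrist 0.58 o [590.1 -66.2] ang 0.4 L 117 W 43 head+
top 0.96 o [587.6 145.4] ang 0.9 L 119 W 39 head+
top 0.72 o [587.6  85.3] ang 8.3 L 111 W 17 head-
top 0.36 o [543.1 -64. ] ang -32.5 L 21 W 18 head-
```

View pics/w4.png

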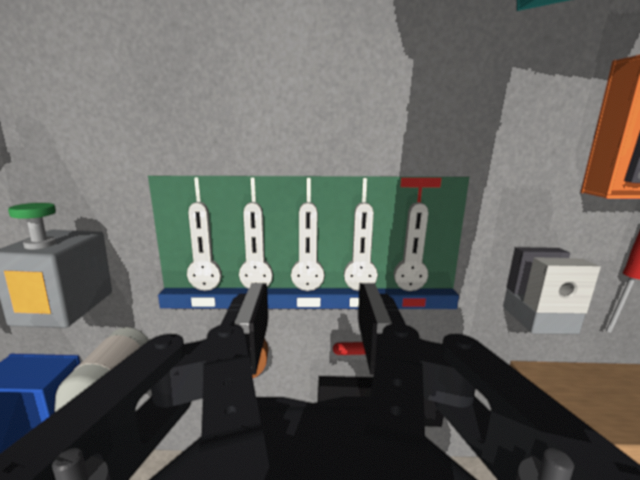

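```bash
python3 - <<'E'
from h import *
pose();rel(425,-395,230,90)
E
```

```text
t 26.5 p [521.4   3.6 264.5] th -178.5 z [-0.005 -0.001 -1.   ] f [-0.1 -0.8 -0.3] w 42.8 g 0.0 q [ -3.  -6.  78.  -0. 108. -95.]
[10.69, -39.58, 3.54] [-0.3, -0.2, 91.5]
```

Call:
servo_tool(
  plan=[
    [[10.7,-39.6,2,-0.3,-0.2,91.5,0.2],[10.7,-39.6,2,-0.3,-0.2,91.5,0.2],[10.7,-39.6,2,-0.3,-0.2,91.5,0.2],[10.7,-39.6,2,-0.3,-0.2,91.5,0.2],[10.7,-39.6,2,-0.3,-0.2,91.5,0.2],[10.7,-39.6,3.5,-0.3,-0.2,91.5,0.2],[10.7,-39.6,3.5,-0.3,-0.2,91.5,0.2],[10.7,-39.6,3.5,-0.3,-0.2,91.5,0.2],[10.7,-39.6,3.5,-0.3,-0.2,91.5,0.2],[10.7,-39.6,3.5,-0.3,-0.2,91.5,0.2]],
  ],
)

```text
time: 27.5
tcp_pos: [422.2, -398.0, 227.0]
ee_rot: [[-0.086, 0.996, -0.004], [0.996, 0.086, 0.004], [0.005, -0.004, -1.0]]
ft_force: [-0.4, 0.7, -0.7]
gripper_width: 51.4
grasp_force: 0.0
```

```bash
python3 - <<'E'
from h import *
pose();rel(425,-395,230,90)
E
```

```text
t 27.5 p [ 422.2 -398.   227. ] th 94.9 z [-0.004  0.004 -1.   ] f [-0.4  0.7 -0.7] w 51.4 g 0.0 q [-47.   2.  74.   0. 104. -52.]
[0.27, 0.31, -0.3] [-0.2, -0.3, 4.9]
```

Call:
servo_tool(
  plan=[
    [[0.3,0.3,0,0,0,4.9,0.2],[0.3,0.3,0,0,0,4.9,0.2],[0.3,0.3,0,0,0,4.9,0.2],[0.3,0.3,0,0,0,4.9,0.2]],
  ],
)

```text
time: 27.9
tcp_pos: [427.1, -391.7, 230.3]
ee_rot: [[-0.013, 1.0, -0.001], [1.0, 0.013, 0.002], [0.002, -0.0, -1.0]]
ft_force: [0.5, 0.0, 0.8]
gripper_width: 51.5
grasp_force: 0.0
```

```bash
python3 - <<'E'
from h import *
pose();M=mod("wrist");im=robot.camera("wrist");cv2.imwrite("pics/w5.png",im[:,:,::-1])
def yel(im,lo=18,hi=32):
    h=cv2.cvtColor(im,cv2.COLOR_RGB2HSV);return ((h[...,0]>lo)&(h[...,0]<hi)&(h[...,1]>150)&(h[...,2]>80))
for d in robot.masks_of("wrist","pin"):
    p=np.argwhere(d["mask"])[:,::-1];print("pin",d["score"],len(p),p.min(0),p.max(0),p.mean(0))
y=yel(im).astype(np.uint8);n,l,s,c=cv2.connectedComponentsWithStats(y);print([ (s[i].tolist(),c[i].round(1).tolist()) for i in range(1,n) if s[i,4]>60])
im=robot.camera("top");y=yel(im).astype(np.uint8);n,l,s,c=cv2.connectedComponentsWithStats(y);print([ (s[i].tolist(),c[i].round(1).tolist()) for i in range(1,n) if s[i,4]>10])
np.savez("wM.npz",K=M[0],R=M[1],t=M[2])
E
```

```text
t 27.9 p [ 427.1 -391.7  230.3] th 90.8 z [-0.001  0.002 -1.   ] f [0.5 0.  0.8] w 51.5 g 0.0 q [-46.   2.  74.   0. 104. -47.]
pin 0.91 1266 [289 219] [324 262] [306.06319115 239.87124803]
pin 0.52 2980 [274 193] [337 265] [306.58724832 224.1204698 ]
[([521, 86, 72, 53, 3144], [556.0, 112.0]), ([291, 227, 30, 37, 797], [306.1, 246.3])]
[([466, 180, 16, 20, 298], [473.7, 188.9]), ([517, 262, 15, 10, 111], [524.8, 266.4])]
```

View pics/w5.png

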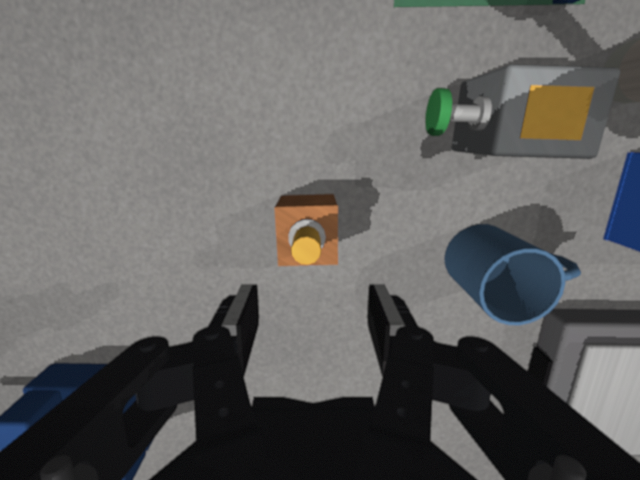

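```bash
python3 - <<'E'
from h import *
w=np.load("wM.npz");M=(w["K"],w["R"],w["t"])
print("wrist z108",back("wrist",[[306,249.5]],108,M),"block top",back("wrist",[[276,208],[339,207],[340,265],[276,265]],66,M).round(1).tolist())
print("collar",back("wrist",[[306.5,235]],70,M))
# top crops
im=robot.camera("top")
c=cv2.resize(im[235:300,490:560],None,fx=6,fy=6,interpolation=cv2.INTER_CUBIC);d=cv2.resize(im[170:235,205:275],None,fx=6,fy=6,interpolation=cv2.INTER_CUBIC)
cv2.imwrite("pics/crop.png",np.hstack([c,d])[:,:,::-1])
T=mod("top");print("top z108",back("top",[[527,266.5]],108,T))
print("tri",tri([(M,(306,249.5)),(T,(527,266.5))]))
E
```

```text
wrist z108 [[ 422.47713608 -411.33206264  108.        ]] block top [[392.9, -384.8, 66.0], [452.7, -383.0, 66.0], [455.9, -442.2, 66.0], [391.8, -443.1, 66.0]]
collar [[ 422.16794625 -410.00215511   70.        ]]
top z108 [[ 423.07498904 -411.4158707   108.        ]]
tri [ 422.69411418 -408.49440607  115.67898776]
```

View pics/crop.png

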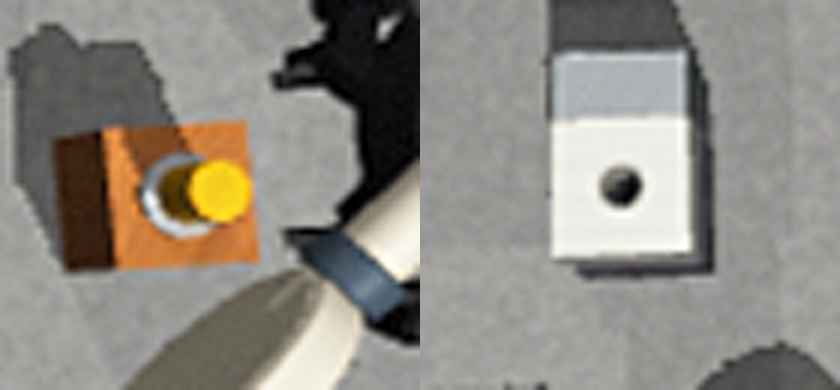

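```bash
python3 - <<'E'
from h import *
T=mod("top");print("clevis top",back("top",[[238.5,201.2]],66,T))
K=mod("wrist")[0];R=np.array([[-0.03109953300343594, 0.9995162808683261, 0.00015272890749034899], [0.9538925168589311, 0.029634329142639984, 0.29868189234836623], [0.29853288818403834, 0.009434554330579756, -0.9543527145961713]]);t=np.array([8.281118462332694, -550.4631816214016, 263.34080286748633])
print("clevis w4",back("wrist",[[567,289]],66,(K,R,t)),tri([(T,(238.5,201.2)),((K,R,t),(567,289))]))
pose();rel(422.6,-411.3,78,90)
E
```

```text
clevis top [[612.28791199 308.88159994  66.        ]]
clevis w4 [[611.80737696 307.74308931  66.        ]] [612.61108664 309.21395927  64.29767637]
t 28.1 p [ 427.5 -391.5  231. ] th 90.7 z [ 0.     0.001 -1.   ] f [-0.   0.1  0.2] w 51.2 g 0.0 q [-46.   2.  74.   0. 104. -47.]
[-1.99, -0.52, 15.3] [0.0, -0.0, 0.7]
```

Call:
servo_tool(
  newtons=60,
  plan=[
    [[-2,-0.5,3,0,0,0.7,0.2],[-2,-0.5,6,0,0,0.7,0.2],[-2,-0.5,10,0,0,0.7,0.2],[-2,-0.5,14,0,0,0.7,0.2],[-2,-0.5,15.3,0,0,0.7,0.2],[-2,-0.5,15.3,0,0,0.7,0.2],[-2,-0.5,15.3,0,0,0.7,-1],[-2,-0.5,15.3,0,0,0.7,-1],[-2,-0.5,15.3,0,0,0.7,-1],[-2,-0.5,15.3,0,0,0.7,-1]],
  ],
)

```text
time: 29.1
tcp_pos: [423.6, -412.6, 81.4]
ee_rot: [[0.0, 1.0, 0.003], [1.0, -0.0, -0.003], [-0.003, 0.003, -1.0]]
ft_force: [-2.6, 0.6, 7.0]
gripper_width: 23.9
grasp_force: 59.1
```

```bash
python3 - <<'E'
from h import *
pose()
E
```

```text
t 29.1 p [ 423.6 -412.6   81.4] th 90.0 z [ 0.003 -0.003 -1.   ] f [-2.6  0.6  7. ] w 23.9 g 59.1 q [-48.   5.  86.   0.  89. -48.]
```

```bash
python3 - <<'E'
from h import *
rel(612.1,307.6,185,90)
E
```

```text
[71.99, 18.87, -10.51] [0.2, 0.2, -0.0]
```

Call:
servo_tool(
  plan=[
    [[0,0,-4,0,0,0,-1],[0,0,-8,0,0,0,-1],[0,0,-10.4,0,0,0,-1],[0,0,-10.4,0,0,0,-1]],
  ],
)

```text
time: 29.5
tcp_pos: [424.4, -413.1, 188.5]
ee_rot: [[0.0, 1.0, 0.008], [1.0, 0.0, -0.007], [-0.007, 0.008, -1.0]]
ft_force: [0.7, -0.2, -2.1]
gripper_width: 24.2
grasp_force: 59.4
```

```bash
python3 - <<'E'
from h import *
pose();M=mod("wrist");im=robot.camera("wrist");cv2.imwrite("pics/w6.png",im[:,:,::-1])
rel(612.1,307.6,185,90)
E
```

```text
t 29.5 p [ 424.4 -413.1  188.5] th 90.0 z [ 0.008 -0.007 -1.   ] f [ 0.7 -0.2 -2.1] w 24.2 g 59.4 q [-48.   3.  77.   0.  99. -48.]
[72.0, 18.84, -0.15] [0.3, 0.2, 0.0]
```

View pics/w6.png

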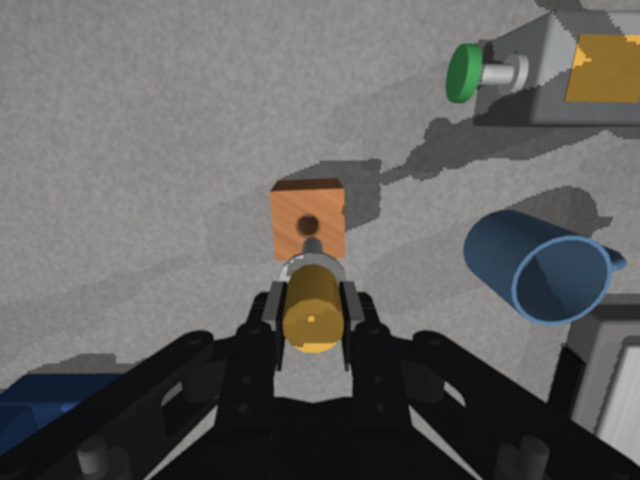

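Call:
servo_tool(
  plan=[
    [[70,18.8,-0.1,0,0,0,-1],[70,18.8,-0.1,0,0,0,-1],[70,18.8,-0.1,0,0,0,-1],[70,18.8,-0.1,0,0,0,-1],[70,18.8,-0.1,0,0,0,-1],[70,18.8,-0.1,0,0,0,-1],[70,18.8,-0.1,0,0,0,-1],[70,18.8,-0.1,0,0,0,-1],[70,18.8,-0.1,0,0,0,-1],[70,18.8,-0.1,0,0,0,-1]],
  ],
)

```text
time: 30.55
tcp_pos: [552.0, 73.5, 180.9]
ee_rot: [[-0.0, 1.0, -0.002], [1.0, 0.0, 0.001], [0.001, -0.002, -1.0]]
ft_force: [0.6, -0.3, -1.5]
gripper_width: 24.6
grasp_force: 59.4
```

```bash
python3 - <<'E'
from h import *
pose();rel(612.1,307.6,185,90)
E
```

```text
t 30.6 p [552.   73.5 180.9] th 90.0 z [-0.002  0.001 -1.   ] f [ 0.6 -0.3 -1.5] w 24.6 g 59.4 q [ 4. -2. 83.  0. 99.  4.]
[23.41, 6.01, -0.41] [-0.1, -0.0, 0.0]
```

Call:
servo_tool(
  plan=[
    [[23.4,6,-0.4,0,0,0,-1],[23.4,6,-0.4,0,0,0,-1],[23.4,6,-0.4,0,0,0,-1],[23.4,6,-0.4,0,0,0,-1],[23.4,6,-0.4,0,0,0,-1],[23.4,6,-0.4,0,0,0,-1],[23.4,6,-0.4,0,0,0,-1],[23.4,6,-0.4,0,0,0,-1],[23.4,6,-0.4,0,0,0,-1]],
  ],
)

```text
time: 31.45
tcp_pos: [612.6, 303.9, 187.4]
ee_rot: [[0.002, 1.0, 0.0], [1.0, -0.002, 0.001], [0.001, 0.0, -1.0]]
ft_force: [-0.0, -0.3, -1.4]
gripper_width: 24.1
grasp_force: 59.6
```

```bash
python3 - <<'E'
from h import *
pose();M=mod("wrist");im=robot.camera("wrist")
a=cv2.imread("pics/w6.png")[:,:,::-1]
c=np.hstack([cv2.resize(i[150:280,250:380],(400,400),interpolation=cv2.INTER_CUBIC) for i in(a,im)])
cv2.imwrite("pics/w7.png",c[:,:,::-1]);np.savez("wM7.npz",K=M[0],R=M[1],t=M[2])
for n,i in(("rest",a),("clev",im)):
    g=cv2.cvtColor(np.ascontiguousarray(i),cv2.COLOR_RGB2GRAY)[190:250,285:335]
    k=(g<np.percentile(g,6)).astype(np.uint8);N,l,s,ce=cv2.connectedComponentsWithStats(k);j=1+np.argmax(s[1:,4]);print(n,s[j],ce[j]+[285,190])
    
E
```

```text
t 31.4 p [612.6 303.9 187.4] th 89.9 z [ 0.     0.001 -1.   ] f [-0.  -0.3 -1.4] w 24.1 g 59.6 q [ 24.  18.  60.   0. 102.  24.]
rest [ 17  28  15  16 178] [309.73033708 224.66292135]
clev [ 19  24  17  11 147] [312.02721088 218.95918367]
```

View pics/w7.png

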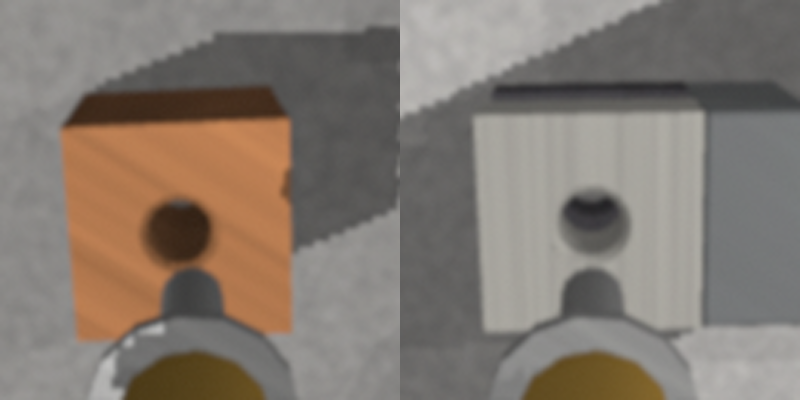

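```bash
python3 - <<'E'
from h import *
w=np.load("wM7.npz");M=(w["K"],w["R"],w["t"])
H=back("wrist",[[313.4,221.8]],66,M)[0];print("clevis hole",H)
# pin tip front: tip centre seen? project expected tip of pin (axis at tcp +- ) for both
s=robot.get_state();p=np.array(s["tcp_pos"]);R=np.array(s["ee_rot"])
for dy in(-2,0,2,4):
    X=p+R@np.array([dy,0,78.5]);print(dy,X.round(1),proj("wrist",X[None],M).round(1), proj("wrist",(p+R@np.array([dy,0,64]))[None],M).round(1))
rel(H[0],H[1],187,90)
E
```

```text
clevis hole [614.08950793 308.91702666  66.        ]
-2 [612.8 302.  109.2] [[311.6 246.8]] [[311.5 253.9]]
0 [612.8 304.  109.2] [[311.6 244.1]] [[311.5 251.1]]
2 [612.8 306.  109.2] [[311.6 241.4]] [[311.5 248.2]]
4 [612.8 308.  109.2] [[311.6 238.7]] [[311.5 245.4]]
[0.5, 0.14, 0.07] [0.0, -0.0, -0.1]
```

Call:
servo_tool(
  plan=[
    [[0.37,0.06,0,0,0,0,-1],[0.37,0.06,2,0,0,0,-1],[0.37,0.06,3.8,0,0,0,-1],[0.37,0.06,3.8,0,0,0,-1],[0.37,0.06,4.2,0,0,0,-1],[0.37,0.06,4.7,0,0,0,-1],[0.37,0.06,5.0,0,0,0,-1],[0.37,0.06,5.0,0,0,0,-1]],
  ],
)

```text
time: 32.3
tcp_pos: [613.2, 309.1, 137.3]
ee_rot: [[0.0, 1.0, 0.0], [1.0, -0.0, 0.001], [0.001, 0.0, -1.0]]
ft_force: [0.4, -0.1, -1.4]
gripper_width: 23.9
grasp_force: 59.6
```

```bash
python3 - <<'E'
from h import *
pose()
E
```

```text
t 32.3 p [613.2 309.1 137.3] th 90.0 z [ 0.     0.001 -1.   ] f [ 0.4 -0.1 -1.4] w 23.9 g 59.6 q [24. 19. 65.  0. 97. 24.]
```

Call:
servo_tool(
  plan=[
    [[-0.12,0,0,0,0,0,-1],[-0.12,0,0.5,0,0,0,-1],[-0.12,0,1,0,0,0,-1],[-0.12,0,1.5,0,0,0,-1],[-0.12,0,2,0,0,0,-1],[-0.12,0,2,0,0,0,-1]],
  ],
)

```text
time: 32.9
tcp_pos: [612.7, 307.7, 115.8]
ee_rot: [[0.0, 1.0, -0.002], [1.0, -0.0, -0.0], [-0.0, -0.002, -1.0]]
ft_force: [-1.0, 0.3, -1.7]
gripper_width: 23.9
grasp_force: 59.6
```

```bash
python3 - <<'E'
from h import *
pose()
E
```

```text
t 32.9 p [612.7 307.7 115.8] th 90.0 z [-0.002 -0.    -1.   ] f [-1.   0.3 -1.7] w 23.9 g 59.6 q [24. 19. 67.  0. 95. 24.]
```

Call:
servo_tool(
  plan=[
    [[0,0,0.5,0,0,0,-1],[0,0,1,0,0,0,-1],[0,0,1.5,0,0,0,-1],[0,0,2,0,0,0,-1],[0,0,2.4,0,0,0,-1],[0,0,2.4,0,0,0,-1]],
  ],
)

```text
time: 33.5
tcp_pos: [612.8, 307.7, 92.2]
ee_rot: [[0.0, 1.0, -0.001], [1.0, -0.0, 0.0], [0.0, -0.001, -1.0]]
ft_force: [-0.2, 1.2, -0.9]
gripper_width: 24.2
grasp_force: 59.6
```

```bash
python3 - <<'E'
from h import *
pose()
E
```

```text
t 33.5 p [612.8 307.7  92.2] th 90.0 z [-0.001  0.    -1.   ] f [-0.2  1.2 -0.9] w 24.2 g 59.6 q [24. 19. 68.  0. 92. 24.]
```

Through both holes, no resistance; press home.

Call:
servo_tool(
  plan=[
    [[0,0,0.5,0,0,0,-1],[0,0,0.9,0,0,0,-1],[0,0,1.2,0,0,0,-1],[0,0,1.4,0,0,0,-1],[0,0,1.4,0,0,0,-1]],
  ],
)

```text
time: 34.0
tcp_pos: [613.3, 308.1, 81.5]
ee_rot: [[0.0, 1.0, 0.002], [1.0, -0.0, 0.002], [0.002, 0.002, -1.0]]
ft_force: [-4.1, -1.4, 6.4]
gripper_width: 24.0
grasp_force: 60.2
```

```bash
python3 - <<'E'
from h import *
pose()
E
```

```text
t 34.0 p [613.3 308.1  81.5] th 90.0 z [ 0.002  0.002 -1.   ] f [-4.1 -1.4  6.4] w 24.0 g 60.2 q [24. 20. 69.  0. 91. 24.]
```

Call:
servo_tool(
  plan=[
    [[0,0,0,0,0,0,0],[0,0,0,0,0,0,0.1],[0,0,0,0,0,0,0.1],[0,0,-4,0,0,0,0.1],[0,0,-8,0,0,0,0.1],[0,0,-13,0,0,0,0.1],[0,0,-13,0,0,0,0.1]],
  ],
)

```text
time: 34.7
tcp_pos: [615.4, 308.8, 219.6]
ee_rot: [[0.0, 1.0, 0.014], [1.0, -0.0, 0.007], [0.007, 0.014, -1.0]]
ft_force: [1.1, 0.1, 1.2]
gripper_width: 46.8
grasp_force: 0.0
```

```bash
python3 - <<'E'
from h import *
pose();M=mod("wrist")
w5=np.load("wM.npz");W=(w5["K"],w5["R"],w5["t"]);T=mod("top")
im=cv2.imread("pics/w5.png");t=robot.camera("top")[:,:,::-1]
obs=[]
for M_,i,r in((W,im,(60,160,400,480)),(T,t,(200,240,450,500))):
    h=cv2.cvtColor(np.ascontiguousarray(i),cv2.COLOR_BGR2HSV)[r[0]:r[1],r[2]:r[3]]
    g=((h[...,0]>50)&(h[...,0]<75)&(h[...,1]>180));p=np.argwhere(g)[:,::-1]+[r[2],r[0]];print(len(p),p.min(0),p.max(0),p.mean(0));obs.append((M_,p.mean(0)))
print("disc tri",tri(obs))
# box yaw: yellow label
h=cv2.cvtColor(np.ascontiguousarray(im),cv2.COLOR_BGR2HSV);g=((h[...,0]>15)&(h[...,0]<32)&(h[...,1]>150));p=np.argwhere(g)[:,::-1];p=p[p[:,0]>480]
print(cv2.minAreaRect(back("wrist",p,90,W)[:,:2].astype(np.float32)))
for l in("pin","clevis_hole"):
  for d in robot.recognise("top",l):print(l,d["score"],world("top",d["point"],T).round())
links("top",new=False)
cr=t[160:260,200:520];cv2.imwrite("pics/t8.png",cv2.resize(cr,(800,250),interpolation=cv2.INTER_CUBIC))
print(np.round(M[1],2).tolist())
rel(480,-293,150,181.5)
E
```

```text
t 34.7 p [615.4 308.8 219.6] th 90.0 z [ 0.014  0.007 -1.   ] f [1.1 0.1 1.2] w 46.8 g 0.0 q [ 24.  18.  57.   0. 104.  24.]Traceback (most recent call last):
  File "<stdin>", line 8, in <module>
    return umr_minimum(a, axis, None, out, keepdims, initial, where)
ValueError: zero-size array to reduction operation minimum which has no identity
```

```bash
python3 - <<'E'
from h import *
w5=np.load("wM.npz");W=(w5["K"],w5["R"],w5["t"]);T=mod("top")
im=cv2.imread("pics/w5.png");t=robot.camera("top")[:,:,::-1]
obs=[]
for M_,i,r in((W,im,(60,160,400,480)),(T,t,(205,240,450,500))):
    h=cv2.cvtColor(np.ascontiguousarray(i),cv2.COLOR_BGR2HSV)[r[0]:r[1],r[2]:r[3]]
    g=((h[...,0]>40)&(h[...,0]<90)&(h[...,1]>120));p=np.argwhere(g)[:,::-1]+[r[2],r[0]];print(len(p),p.min(0),p.max(0),p.mean(0));obs.append((M_,p.mean(0)))
print("disc tri",tri(obs))
h=cv2.cvtColor(np.ascontiguousarray(im),cv2.COLOR_BGR2HSV);g=((h[...,0]>15)&(h[...,0]<32)&(h[...,1]>150));p=np.argwhere(g)[:,::-1];p=p[p[:,0]>480]
print(cv2.minAreaRect(back("wrist",p,90,W)[:,:2].astype(np.float32)))
links("top",new=False)
cr=t[160:285,180:520];cv2.imwrite("pics/t8.png",cv2.resize(cr,(800,294),interpolation=cv2.INTER_CUBIC))
rel(480,-293,150,181.5)
E
```

```text
922 [427  89] [451 134] [438.63232104 111.27331887]
66 [465 222] [479 226] [471.89393939 223.78787879]
disc tri [ 538.61012226 -296.26715342   59.81140275]
((622.4407348632812, -298.08319091796875), (38.73720169067383, 49.35307693481445), 89.18568420410156)
top 0.93 o [ 594.4 -131.5] ang 1.1 L 118 W 42 head+
top 0.88 o [592.2   5.9] ang 1.2 L 113 W 39 head+
top 0.85 o [595.9 -62.7] ang 1.4 L 118 W 41 head+
top 0.71 o [586.4 145.1] ang 1.5 L 116 W 39 head+
top 0.71 o [588.7  77. ] ang 1.3 L 119 W 41 head+
[-60.09, -13.32, 5.85] [0.1, -0.0, -91.5]
```

View pics/t8.png

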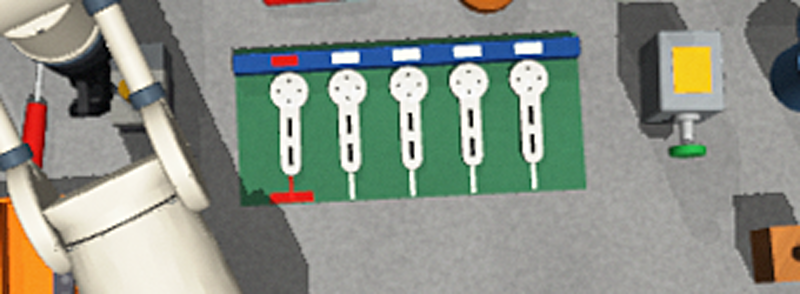

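Call:
servo_tool(
  plan=[
    [[-60,-13,5,0,0,0,-1],[-60,-13,5,0,0,0,-1],[-60,-13,5,0,0,0,-1],[-60,-13,5,0,0,-20,-1],[-60,-13,5,0,0,-30,-1],[-60,-13,5,0,0,-40,-1],[-60,-13,5,0,0,-50,-1],[-60,-13,5,0,0,-60,-1],[-60,-13,5,0,0,-70,-1],[-60,-13,5,0,0,-80,-1]],
  ],
)

```text
time: 35.85
tcp_pos: [512.2, -155.0, 167.7]
ee_rot: [[-0.828, 0.56, -0.003], [0.56, 0.828, 0.002], [0.004, -0.0, -1.0]]
ft_force: [1.2, -0.7, -0.1]
gripper_width: 0.1
grasp_force: 0.0
```

```bash
python3 - <<'E'
from h import *
pose();rel(470,-296.5,140,180)
robot.camera("scene")
M=mod("scene")
for l in("pin","clevis"):
  for d in robot.recognise("scene",l):print(l,d["score"],world("scene",d["point"],M).round())
E
```

```text
t 35.9 p [ 512.2 -155.   167.7] th 145.9 z [-0.003  0.002 -1.   ] f [ 1.2 -0.7 -0.1] w 0.1 g 0.0 q [-21.  -5.  87.   0.  98. -76.]
[-4.45, -14.09, 2.75] [0.1, -0.2, -34.1]
pin 0.88 [622. 310.  91.]
pin 0.5 [585. 439.  17.]
clevis 0.74 [653. 318.  63.]
```

Call:
servo_tool(
  plan=[
    [[-4.5,-14.1,2.5,0.1,-0.2,-34.1,-1],[-4.5,-14.1,2.5,0.1,-0.2,-34.1,-1],[-4.5,-14.1,2.5,0.1,-0.2,-34.1,-1],[-4.5,-14.1,2.5,0.1,-0.2,-34.1,-1],[-4.5,-14.1,5,0.1,-0.2,-34.1,-1],[-4.5,-14.1,9,0.1,-0.2,-34.1,-1],[-4.5,-14.1,12,0.1,-0.2,-34.1,-1],[-4.5,-14.1,12,0.1,-0.2,-34.1,-1]],
  ],
)

```text
time: 36.8
tcp_pos: [468.6, -291.7, 43.4]
ee_rot: [[-1.0, 0.006, -0.006], [0.006, 1.0, 0.006], [0.007, 0.006, -1.0]]
ft_force: [-0.4, -0.1, -0.3]
gripper_width: 0.1
grasp_force: 0.0
```

```bash
python3 - <<'E'
from h import *
pose();rel(515,-296.5,48,180)
E
```

```text
t 36.8 p [ 468.6 -291.7   43.4] th 179.7 z [-0.006  0.006 -1.   ] f [-0.4 -0.1 -0.3] w 0.1 g 0.0 q [ -35.    1.   94.    0.   85. -125.]
[-4.64, -0.45, -0.49] [0.3, -0.4, -0.3]
```

Call:
servo_tool(
  plan=[
    [[-3,-0.5,-0.5,0,0,0,-1],[-5,-0.5,-0.5,0,0,0,-1],[-6,-0.5,-0.5,0,0,0,-1],[-7,-0.5,-0.5,0,0,0,-1],[-7.5,-0.5,-0.5,0,0,0,-1],[-7.5,-0.5,-0.5,0,0,0,-1]],
  ],
)

```text
time: 37.4
tcp_pos: [545.5, -300.4, 57.0]
ee_rot: [[-1.0, 0.006, -0.0], [0.006, 1.0, -0.002], [0.0, -0.002, -1.0]]
ft_force: [-8.4, 0.2, 4.8]
gripper_width: -0.2
grasp_force: 4.4
```

```bash
python3 - <<'E'
from h import *
pose()
E
```

```text
t 37.4 p [ 545.5 -300.4   57. ] th 179.7 z [-0.    -0.002 -1.   ] f [-8.4  0.2  4.8] w -0.2 g 4.4 q [ -32.   11.   82.   -0.   87. -122.]
```

Call:
servo_tool(
  plan=[
    [[-0.4,0,0.2,0,0,0,-1],[-0.8,0,0.2,0,0,0,-1],[-1.1,0,0.2,0,0,0,-1],[-1.1,0,0.2,0,0,0,-1],[-1.1,0,0.2,0,0,0,-1]],
  ],
)

```text
time: 37.9
tcp_pos: [549.8, -300.7, 55.4]
ee_rot: [[-1.0, 0.008, -0.014], [0.008, 1.0, -0.0], [0.014, -0.0, -1.0]]
ft_force: [-34.6, 2.6, 17.5]
gripper_width: -0.1
grasp_force: 17.7
```

```bash
python3 - <<'E'
from h import *
pose()
E
```

```text
t 37.9 p [ 549.8 -300.7   55.4] th 179.5 z [-0.014 -0.    -1.   ] f [-34.6   2.6  17.5] w -0.1 g 17.7 q [ -32.   12.   81.   -0.   88. -121.]
```

Call:
servo_tool(
  plan=[
    [[0,0,0,0,0,0,-1],[2,0,0,0,0,0,-1],[5,0,0,0,0,0,-1],[9,0,0,0,0,0,-1],[12,0,-3,0,0,0,-1],[14,0,-8,0,0,0,-1],[16,0,-12,0,0,0,-1],[16,0,-16,0,0,0,-1],[16,0,-16,0,0,0,-1]],
  ],
)

```text
time: 38.8
tcp_pos: [398.3, -300.5, 222.1]
ee_rot: [[-1.0, 0.006, 0.014], [0.006, 1.0, -0.01], [-0.014, -0.01, -1.0]]
ft_force: [0.3, 0.2, 0.2]
gripper_width: -0.0
grasp_force: 0.0
```

```bash
python3 - <<'E'
from h import *
pose();links("top")
t=robot.camera("top")[:,:,::-1];s=robot.camera("scene")[:,:,::-1]
a=cv2.resize(t[160:310,170:550],(760,300),interpolation=cv2.INTER_CUBIC);b=cv2.resize(s[170:340,170:525],(626,300),interpolation=cv2.INTER_CUBIC)
cv2.imwrite("pics/fin.png",np.vstack([a,cv2.copyMakeBorder(b,0,0,0,134,0)]))
h=cv2.cvtColor(np.ascontiguousarray(t),cv2.COLOR_BGR2HSV)[205:240,450:500]
p=np.argwhere((h[...,0]>40)&(h[...,0]<90)&(h[...,1]>120))[:,::-1]+[450,205];print("disc",len(p),p.mean(0))
E
```

```text
t 38.8 p [ 398.3 -300.5  222.1] th 179.7 z [ 0.014 -0.01  -1.   ] f [0.3 0.2 0.2] w -0.0 g 0.0 q [ -41.  -11.   87.    0.  103. -131.]
top 0.97 o [593.3 -63.7] ang 0.5 L 113 W 39 head+
top 0.95 o [ 594.2 -131.4] ang 0.9 L 118 W 41 head+
top 0.94 o [590.   76.9] ang 0.5 L 116 W 41 head+
top 0.63 o [587.5 145.1] ang 0.5 L 119 W 39 head+
top 0.6 o [589.6   7.1] ang 1.2 L 119 W 44 head+
top 0.27 o [ 443.7 -384.1] ang -41.0 L 31 W 20 head-
top 0.18 o [587.3   7.9] ang -88.3 L 402 W 189 head+
disc 64 [472.109375 223.71875 ]
```

View pics/fin.png

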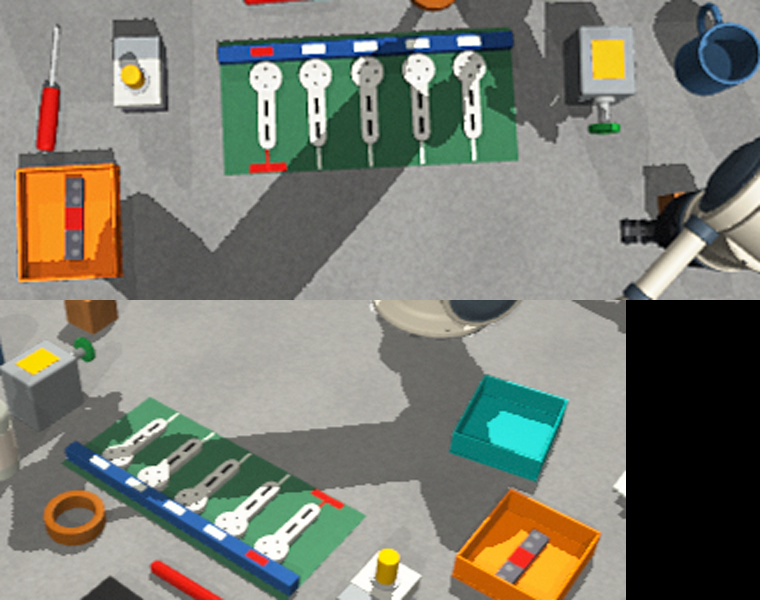

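```bash
python3 -c "
from station import robot
print(robot.sign_off())"
```

```text
the job is handed in; nothing more can be done
None
```

I handed the job in at about 39 s of robot time. In the last pictures the offcut is in the orange bin, all five links are in their lanes at the fence, the pin is seated in the clevis, and the plunger is back out after being pushed to its stop; the hand-in returned no verdict.

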